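# Load the magnetic chuck with lock plates for face grinding

### The job

The magnetic chuck has been left switched on: push its lever over to OFF first. Then set every lock plate flat on the chuck in one row, squared up with a short edge against the back rail, the row starting at the end stop and the plates nudged side by side with no gaps, and push the lever over until it snaps to ON. Leave the dome, the lens and the cog where they are, and let go of everything.

Things in the scene. Friction and masses are not known exactly. Their poses are not given: they have to be found in the camera images.
- chuck: Fixed magnetic chuck on the slab: flat steel work face striped with brass, 150 mm (x) by 300 mm (y), 50 mm above the slab. A dark steel back rail, 8 mm thick and 8 mm proud of the face, runs along its far long edge (+x); a like end stop along its short right edge (-y). Origin: centre of its underside; x from the robot's side towards the rail, y along the rail, away from the stop.
- corner (a point): Point on the chuck's face where the inner sides of back rail and end stop meet, 50 mm above the slab. Axes as the chuck's, z up: the rail's inner side is x = 0 and the face reaches to x = -150 mm; the stop's inner side is y = 0 and the face reaches to y = 300 mm.
- lever (a joint): The chuck's over-centre magnet lever at its left end, on a level axle along chuck y. 0 = OFF, leaning 34 degrees to the robot's side (chuck -x); 1.2 rad = ON, leaning 34 degrees to the rail's side (chuck +x). Magnets pull it to the nearer end: about 4 N square to the rod at the knob to leave an end, nothing when upright (0.6); pushed past upright it snaps over by itself and stays.
- lever_knob (a point): Centre of the red ball knob, 28 mm across, on the end of the lever's 12 mm steel rod, 100 mm from the axle; it moves with the lever. The axle is 28 mm above the slab, 324 mm along y and -75 mm along x from the corner point; the knob's centre is 111 mm above the slab at either end of the swing and 128 mm when upright.
- plate0_mid (a point): Loose black iron lock plate, flat, 76 mm (its x) by 40 mm (its y) by 12 mm (its z), about 0.26 kg, both faces alike with screw holes, a lock bore and a bolt slot. The point is its centre, 6 mm above its underside. Lies flat on the slab at the start. Any of the five plates may be absent (None).
- plate1_mid (a point): Loose black iron lock plate, flat, 76 mm (its x) by 40 mm (its y) by 12 mm (its z), about 0.26 kg, both faces alike with screw holes, a lock bore and a bolt slot. The point is its centre, 6 mm above its underside. Lies flat on the slab at the start. May be absent (None).
- plate2_mid (a point): Loose black iron lock plate, flat, 76 mm (its x) by 40 mm (its y) by 12 mm (its z), about 0.26 kg, both faces alike with screw holes, a lock bore and a bolt slot. The point is its centre, 6 mm above its underside. Lies flat on the slab at the start. May be absent (None).
- plate3_mid (a point): Loose black iron lock plate, flat, 76 mm (its x) by 40 mm (its y) by 12 mm (its z), about 0.26 kg, both faces alike with screw holes, a lock bore and a bolt slot. The point is its centre, 6 mm above its underside. Lies flat on the slab at the start. May be absent (None).
- plate4_mid (a point): Loose black iron lock plate, flat, 76 mm (its x) by 40 mm (its y) by 12 mm (its z), about 0.26 kg, both faces alike with screw holes, a lock bore and a bolt slot. The point is its centre, 6 mm above its underside. Lies flat on the slab at the start. May be absent (None).
- dome: Bystander: chrome meter dome, 124 mm across the rim, 65 mm high; origin at the centre of its underside.
- lens: Bystander: green glass lens, 90 mm across, 15 mm thick; origin at the centre of its underside.
- cog: Bystander: steel timer cog, 88 mm across, 10 mm thick with a hub 20 mm high; origin at the centre of its underside.
Not all that is in view belongs to the job. Leave any pink look-alike of the part that bears plate4_mid alone. Leave any green look-alike of the part that bears plate0_mid alone.

How it is judged:
By the outcome, as a careful person would: the job done as asked, in the order asked, and still so for the second after the job is handed in, with the robot touching nothing.
Of plate0, plate1, plate2, plate3, plate4 only 3 to 5 are there at a start; the rules pass over those that are not, and their reading is None.
At some moment in a run one of plate0, plate1, plate2, plate3, plate4 may be knocked a few centimetres aside while the robot is not near it.
It also fails if it takes over 210 s, if anything falls off the work surface, if the arm or the gripper's body presses on something with over 40 N, if the wrist force passes 120 N, or if a joint passes its speed limit or range.

### The arm

A 6-joint arm with a two-finger parallel gripper is mounted at the origin on the work surface. World frame = base frame: x ahead of the robot, y to its left, z up, the work surface at z = 0. Lengths are in mm, angles in rad, forces in N, time in s.
With the tool pointing down it reaches from about 350 to 925 mm from the base axis. Payload 6.4 kg.
Tool frame: the origin (TCP) lies at the very end of the fingers, on their centre line; the grasp point (between the pads) lies 19 mm behind it; z points along the fingers, y is the direction in which the jaws open and shut (so a half turn about z gives the same grasp; the last joint's range is limited). The gripper opens to 94 mm and grips with 3 to 60 N. Pads are 16 mm wide; open, the fingers measure 119 mm over their backs; the gripper's body (75 mm by 177 mm) begins 78 mm behind the grasp point.
Start: joints at [-1.335, 0.245, 1.558, -0, 1.339, -0.174], TCP at [258.983, -596.189, 205.455] pointing down, gripper open.
Joint ranges: [-3.13, 3.13], [-1.02, 2.26], [0.13, 2.54], [-0.95, 4.09], [0.21, 2.88], [-2.74, 2.74]. Speed limits (rad/s): [2.57, 2.57, 3.14, 3.14, 3.14, 3.14].

### API

Orientations are given as a unit quaternion [w, x, y, z].
In Python, from workcell import * gives the robot as it stands.
- The arm moves only by the tool send_rows, never from a script. Its argument "commands" is a list of rows, each a list of 4 numbers: the shift along the tool's x, y, z in cm, then the turn about the tool's z in units of 5 degrees (1.0 is 5 degrees). In form: [[dx, dy, dz, yaw], ...]. A call has 1 to 10 rows; each row shifts and turns the pose as measured when the row begins, along the tool's axes as they then stand; what a row does not reach is not made up. A row lasts 1/8 s, in which the tool goes at most 62.5 mm and 10.7 degrees, less where a joint would pass 70% of its speed; a pose out of reach is approached as far as the arm can. A call is refused whole if a number of a shift passes 6.25 or a number of a turn 1, either way. A call with a gripper value outside its range is refused whole. "claw" is the opening, from -1 (shut) to 1 (fully open), set as the call begins (left out, the last holds). The fingers move at their own pace and stop on an object; "newtons" is the grip in N (left out, the last holds). Time passes only in rows, so rows that do not move let the fingers close. It gives the time, the measured TCP pose, the force and the opening at its end, in the units of the state.
- get_obs(): the state, without advancing time (a new reading comes with each control period).
- camera(name): name is "side" or "top" or "wrist"; returns the picture (400x640x3 uint8, blue, green, red); there is no depth.
- calibration(name): a dict with "fx", "fy", "cx", "cy" (pixels), "k1" (the pictures are not rectified: a ray, as slopes to the right and down, at radius r is drawn at 1 + k1 r^2 times it, then the intrinsics apply), "cam_to_world" (4x4, takes a point from camera to world coordinates). Camera axes: x right, y down, z forward; pixel columns grow to the right and rows downward; lengths in mm; the calibration is good to about 2 mm. A picture is of the moment at which its call begins: read the wrist's pose just before it. calibration takes no time and is no camera call; for the wrist camera it gives the pose at the moment of the call.
- finish_job(): hands the job in, once; it reports no verdict.
The state is a dict: "clock": time; "joint_positions": joint angles; "dq": joint speeds; "joint_efforts": joint torques, N m; "tool_pos": TCP position; "tcp_rot": TCP orientation; "ft_force": force on the tool from outside, world axes, zero at the start; "ft_torque": the same for the moment, N m; "finger_gap": opening from 0.0 (shut) to 1.0 (fully open).
Only numpy, scipy, OpenCV 4.12 (cv2) and the standard library are available. Lean on these libraries where they do the work, as an engineer would, in place of code of your own. Each camera call takes 0.05 s, during which the arm holds its last target.

## Working session

There is one attempt and no reset: what is moved stays moved. The work goes in short steps, Python scripts to look and compute and a tool call to move; the robot and the scene stay as the last step left them, time stands still between calls to the robot, and variables do not carry over. Pictures are saved under pics/ and viewed, and the job is handed in when it is done.

Besides the shell and the picture viewer there is one more tool, called by a JSON object that holds its "method" and its "body", one argument or row to a line. send_rows: Moves the arm, as the interface text tells. Its arguments: {"type":"object","properties":{"commands":{"type":"array","items":{"type":"array","items":{"type":"number"}}},"claw":{"type":"number"},"newtons":{"type":"number"}},"required":["commands"]}

```bash
mkdir -p pics; ls; python3 - <<'E'
from workcell import *
import cv2
o=get_obs();print(o)
for n in("top","side","wrist"):
    c=calibration(n);print(n,c)
    cv2.imwrite(f"pics/{n}0.png",camera(n))
E
```

```text
pics
{'clock': 0.0, 'joint_positions': array([-1.33512941e+00,  2.45806341e-01,  1.55902825e+00, -1.90354871e-05,
        1.33867641e+00, -1.74106665e-01]), 'dq': array([-0.00129657, -0.00067734, -0.00108036, -0.00246453,  0.00134991,
       -0.00079536]), 'joint_efforts': array([-2.58232003e-04, -4.15836954e+01, -3.14604878e+01,  6.84478506e-02,
        3.31756531e-02, -1.34095649e-04]), 'tool_pos': array([ 258.81376334, -595.58925482,  204.34265128]), 'tcp_rot': array([-9.58433735e-04,  9.79083127e-01,  2.03458377e-01, -3.87747998e-05]), 'ft_force': array([-0.27625865,  0.61926155, -0.20314641]), 'ft_torque': array([ 0.04552442, -0.00014871,  0.05608969]), 'finger_gap': 1.0001536400594873}
top {'fx': 373.854452540776, 'fy': 373.854452540776, 'cx': 312.8709667659757, 'cy': 195.9715454158843, 'k1': -0.08555433722998915, 'cam_to_world': array([[-6.98828450e-03, -9.89588209e-01,  1.43757922e-01,
         4.26304358e+02],
       [-9.99716227e-01,  1.01879223e-02,  2.15330488e-02,
        -6.58387186e+01],
       [-2.27734458e-02, -1.43566648e-01, -9.89378587e-01,
         1.03917247e+03
[... 378 characters left out ...]
e-01,
         7.43467614e+02],
       [-3.43888671e-03, -7.97352096e-01, -6.03504606e-01,
         7.04968031e+02],
       [ 0.00000000e+00,  0.00000000e+00,  0.00000000e+00,
         1.00000000e+00]])}
wrist {'fx': 311.35946110378666, 'fy': 311.35946110378666, 'cx': 316.2033541169083, 'cy': 200.95198837863185, 'k1': -0.038201063794959474, 'cam_to_world': array([[ 3.99074997e-01, -8.91474798e-01, -2.14503685e-01,
         3.20574614e+02],
       [-9.16915681e-01, -3.88557835e-01, -9.10408839e-02,
        -5.68292905e+02],
       [-2.18643396e-03,  2.33013933e-01, -9.72470939e-01,
         3.83427736e+02],
       [ 0.00000000e+00,  0.00000000e+00,  0.00000000e+00,
         1.00000000e+00]])}
```

View pics/top0.png

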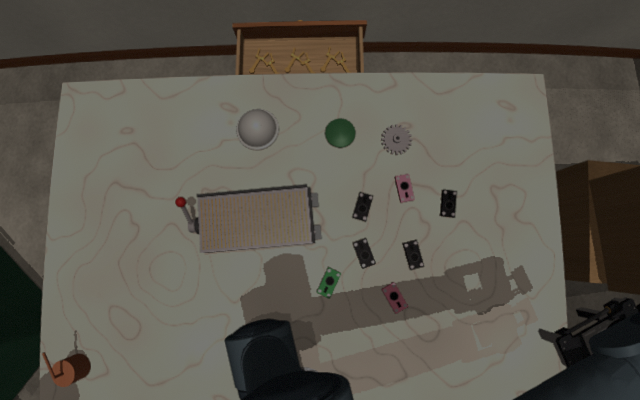

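View pics/side0.png

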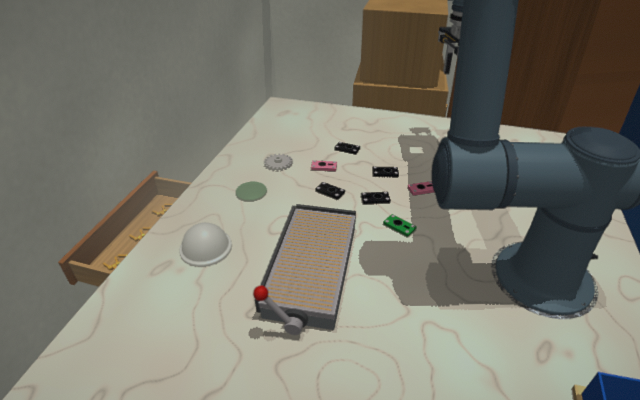

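View pics/wrist0.png

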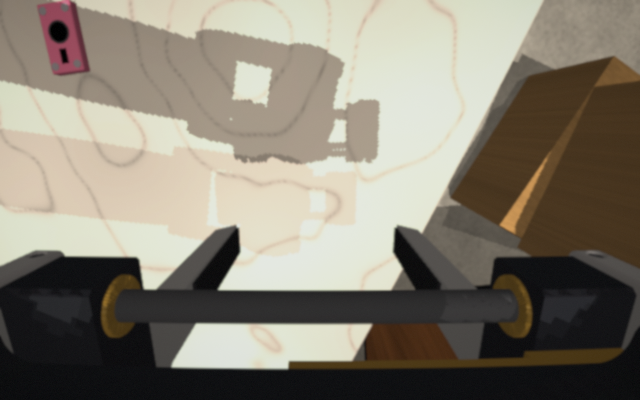

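The top view shows four black plates at about (362,206), (448,203), (364,253) and (413,254). The look-alikes are pink (404,187), (395,297) and green (329,281). The chuck spans (200–315, 185–252), and the knob at (181,202) leans to the rail, so the lever is ON. The side view also shows four black plates.

```bash
cat > h.py <<'E'
import numpy as np, cv2
from workcell import *
def ray(c,uv):
    uv=np.asarray(uv,float).reshape(-1,2)
    d=(uv-[c['cx'],c['cy']])/[c['fx'],c['fy']]
    s=d.copy()
    for _ in range(20): s=d/(1+c['k1']*(s**2).sum(1,keepdims=True))
    v=np.c_[s,np.ones(len(s))]; T=c['cam_to_world']
    return T[:3,3], v@T[:3,:3].T
def onplane(c,uv,z):
    o,v=ray(c,uv); t=(z-o[2])/v[:,2]; return o+v*t[:,None]
def proj(c,P):
    P=np.asarray(P,float).reshape(-1,3);T=c['cam_to_world']
    q=(P-T[:3,3])@T[:3,:3]; s=q[:,:2]/q[:,2:]
    s=s*(1+c['k1']*(s**2).sum(1,keepdims=True))
    return s*[c['fx'],c['fy']]+[c['cx'],c['cy']]
def black(img,roi,th=60):
    x0,y0,x1,y1=roi
    g=img.max(2); m=np.zeros(g.shape,np.uint8); m[y0:y1,x0:x1]=(g[y0:y1,x0:x1]<th)*255
    return cv2.morphologyEx(m,cv2.MORPH_CLOSE,np.ones((3,3)))
def pose():
    o=get_obs(); w,x,y,z=o['tcp_rot']
    ax=np.degrees(np.arctan2(2*(x*y+w*z),1-2*(y*y+z*z)))
    return o['tool_pos'],ax,o
E
python3 - <<'E'
from h import *
for n,roi in(("top",(335,180,470,280)),("side",(300,135,405,215))):
    im=cv2.imread(f"pics/{n}0.png");c=calibration(n)
    m=black(im,roi)
    for k in cv2.findContours(m,cv2.RETR_EXTERNAL,cv2.CHAIN_APPROX_NONE)[0]:
        if cv2.contourArea(k)<60: continue
        P=onplane(c,k.reshape(-1,2),12 if n=="top" else 9)[:,:2].astype(np.float32)
        r=cv2.minAreaRect(P); b=cv2.boxPoints(r)
        e=b[1]-b[0],b[2]-b[1]; l=max(e,key=lambda v:v@v)
        print(n,cv2.contourArea(k),np.round(r[0],1),np.round(r[1],1),"longaxis deg",round(np.degrees(np.arctan2(l[1],l[0]))%180,1))
im=cv2.imread("pics/top0.png")
cv2.imwrite("pics/crop.png",cv2.resize(im[170:270,170:330],None,fx=5,fy=5,interpolation=cv2.INTER_CUBIC))
c=calibration("side");im=cv2.imread("pics/side0.png")
cv2.imwrite("pics/crop2.png",cv2.resize(im[195:340,240:370],None,fx=4,fy=4,interpolation=cv2.INTER_CUBIC))
E
```

```text
top 348.0 [ 412.  -314.5] [74.3 40.9] longaxis deg 14.2
top 331.5 [ 418.  -180.5] [75.  38.9] longaxis deg 19.6
top 297.0 [ 545.2 -179.9] [38.7 73.9] longaxis deg 162.2
top 334.5 [ 551.7 -418.4] [41.4 75. ] longaxis deg 173.5
side 63.5 [530.5 -91.3] [145.1   9.3] longaxis deg 5.1
side 227.0 [ 417.7 -178.1] [74.3 47.1] longaxis deg 21.4
side 221.0 [ 545. -178.] [46.3 74.5] longaxis deg 163.3
side 197.5 [ 412.1 -313.3] [74.2 48.2] longaxis deg 15.5
side 142.5 [ 552.3 -418.2] [48.1 74.7] longaxis deg 171.8
```

View pics/crop.png

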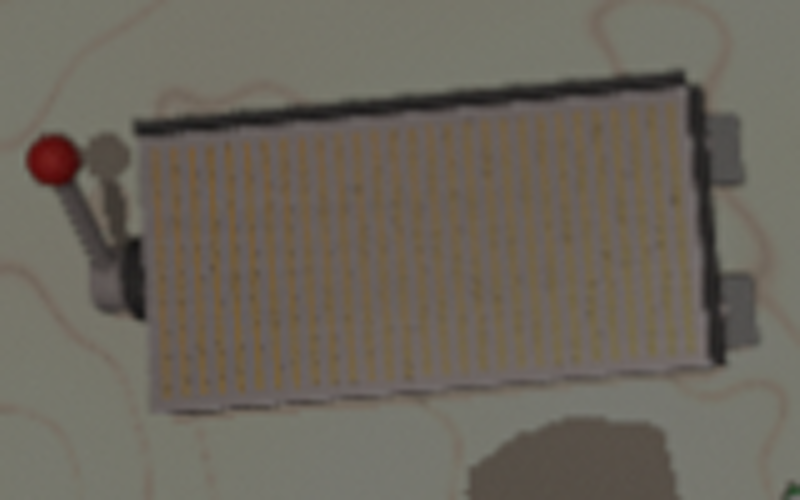

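View pics/crop2.png

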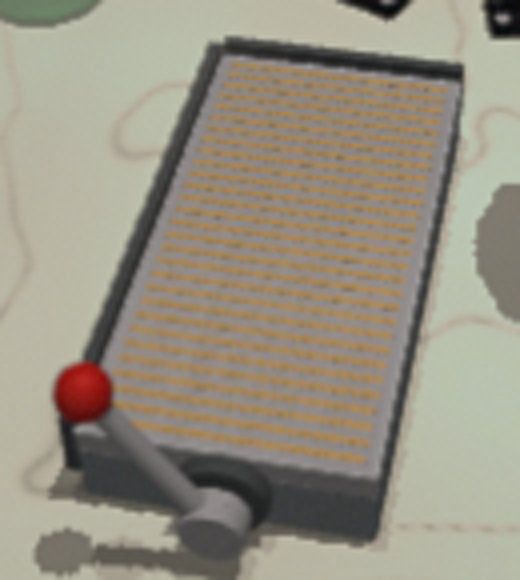

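```bash
python3 - <<'E'
from h import *
im=cv2.imread("pics/top0.png");c=calibration("top")
# edges by intensity profile along lines: segment the face by grey V in crop
g=im.max(2)
def edge(cands,lo,hi):pass
m=np.zeros(g.shape,np.uint8)
P=onplane(c,[[170+688/5,170+87/5],[170+147/5,170+137/5],[170+152/5,170+410/5],[170+710/5,170+365/5]],50)
print(np.round(P,1))
print([np.round(np.linalg.norm(P[i]-P[i-1]),1) for i in range(4)])
d=P[1]-P[0]; print("y axis ang",np.degrees(np.arctan2(d[1],d[0])))
d=P[0]-P[3]; print("x axis ang",np.degrees(np.arctan2(d[1],d[0])))
for z in(58,): # rail/stop tops outer
    Q=onplane(c,[[170+136/5,170+123/5],[170+684/5,170+72/5],[170+724/5,170+363/5]],z);print(np.round(Q,1))
    d=Q[0]-Q[1];print(np.degrees(np.arctan2(d[1],d[0])),np.linalg.norm(d)); d=Q[1]-Q[2];print(np.linalg.norm(d))
c2=calibration("side")
P2=onplane(c2,[[240+228/4,195+62/4],[240+97/4,195+425/4],[240+372/4,195+480/4],[240+458/4,195+82/4]],50);print(np.round(P2,1))
print([np.round(np.linalg.norm(P2[i]-P2[i-1]),1) for i in range(4)])
d=P2[1]-P2[0]; print("y axis ang",np.degrees(np.arctan2(d[1],d[0])))
# knob
for n in("top","side"):
    i=cv2.imread(f"pics/{n}0.png").astype(int);m=((i[...,2]>110)&(i[...,1]<50)&(i[...,0]<60)).astype(np.uint8)
    k=max(cv2.findContours(m,0,1)[0],key=cv2.contourArea);(u,v),r=cv2.minEnclosingCircle(k);print(n,u,v,r,np.round(onplane(calibration(n),[[u,v]],111),1))
E
```

```text
[[593.4 -30.3  50. ]
 [569.3 263.7  50. ]
 [422.5 256.1  50. ]
 [445.1 -41.1  50. ]]
[np.float64(148.7), np.float64(295.0), np.float64(147.0), np.float64(298.1)]
y axis ang 94.69395871477502
x axis ang 4.173260694658161
[[575.8 267.4  58. ]
 [600.2 -28.5  58. ]
 [445.9 -48.7  58. ]]
94.71235826442437 296.8921886595311
155.6055290397046
[[587.1 -20.8  50. ]
 [559.5 263.4  50. ]
 [422.5 258.9  50. ]
 [446.5 -39.7  50. ]]
[np.float64(141.8), np.float64(285.6), np.float64(137.1), np.float64(299.5)]
y axis ang 95.53795543975127
top 179.5 201.5 0.7072067856788635 [[550.4 295.1 111. ]]
side 260.5 292.0 6.576573371887207 [[550.1 290.3 111. ]]
```

```bash
cat >> h.py <<'E'
def togo(x,y,z,ang=None):
    p,a,o=pose(); d=np.array([x,y,z])-p; r=np.radians(a)
    X=np.array([np.cos(r),np.sin(r)]);Y=np.array([np.sin(r),-np.cos(r)])
    t=np.array([d[:2]@X,d[:2]@Y,-d[2]])/10
    n=int(np.ceil(np.abs(t).max()/5)); n=max(n,1)
    yaw=None if ang is None else -((ang-a+180)%360-180)/5
    print("at",np.round(p,1),"ang",round(a,1),"F",np.round(o['ft_force'],1),"gap",round(o['finger_gap']*94,1),"t",round(o['clock'],1))
    print("tool cm",np.round(t,2),"n",n,"per row",np.round(t/n,2),"yaw units",yaw)
E
python3 -c "
from h import *
togo(500,-80,204,94.6)"
```

```text
at [ 258.8 -595.7  204.6] ang 23.5 F [-0.5 -0.  -0.1] gap 93.8 t 0.1
tool cm [ 42.66 -37.7    0.06] n 9 per row [ 4.74 -4.19  0.01] yaw units -14.22461517418015
```

{"method": "send_rows", "body": {
  "commands": [
    [4.2,-3.8,0,0],
    [4.2,-3.8,0,0],
    [4.2,-3.8,0,0],
    [4.2,-3.8,0,0],
    [4.2,-3.8,0,0],
    [4.2,-3.8,0,0],
    [4.2,-3.8,0,0],
    [4.2,-3.8,0,0],
    [4.2,-3.8,0,0],
    [4.2,-3.8,0,0]
  ],
  "claw": -1,
  "newtons": 30
}}

```text
clock: 1.4
tool_pos: [497.7, -66.4, 203.4]
tcp_rot: [-0.002, 0.98, 0.199, 0.0]
ft_force: [0.1, -1.4, 0.6]
finger_gap: 0.005
```

{"method": "send_rows", "body": {
  "commands": [
    [0,0,0,-1],
    [0,0,0,-1],
    [0,0,0,-1],
    [0,0,0,-1],
    [0,0,0,-1],
    [0,0,0,-1],
    [0,0,0,-1],
    [0,0,0,-1],
    [0,0,0,-1],
    [0,0,0,-1]
  ]
}}

```text
clock: 2.65
tool_pos: [496.4, -60.4, 200.4]
tcp_rot: [-0.004, 0.792, 0.61, -0.0]
ft_force: [0.4, 0.6, 0.6]
finger_gap: 0.006
```

{"method": "send_rows", "body": {
  "commands": [
    [0,0,0,-1],
    [0,0,0,-1],
    [0,0,0,-1],
    [0,0,0,-1],
    [0,0,0,-0.5],
    [0,0,0,0]
  ]
}}

```text
clock: 3.4
tool_pos: [495.0, -59.9, 198.5]
tcp_rot: [-0.005, 0.653, 0.757, -0.0]
ft_force: [-0.1, 0.4, -0.1]
finger_gap: 0.003
```

```bash
python3 -c "
from h import *
togo(500,-80,204,94.6)
c=calibration('wrist');cv2.imwrite('pics/w1.png',camera('wrist'));np.save('w1.npy',c,allow_pickle=True);print(c['cam_to_world'])"
```

```text
at [495.  -59.9 198.5] ang 98.5 F [-0.1  0.4 -0.1] gap 0.3 t 3.4
tool cm [-2.07  0.2  -0.55] n 1 per row [-2.07  0.2  -0.55] yaw units 0.7739322231942992
[[ 9.88957701e-01  1.45946471e-01  2.57350599e-02  4.86632732e+02]
 [ 1.47992154e-01 -9.63428287e-01 -2.23392608e-01  6.22552797e+00]
 [-7.80947809e-03  2.24734427e-01 -9.74388757e-01  3.78032749e+02]
 [ 0.00000000e+00  0.00000000e+00  0.00000000e+00  1.00000000e+00]]
```

View pics/w1.png

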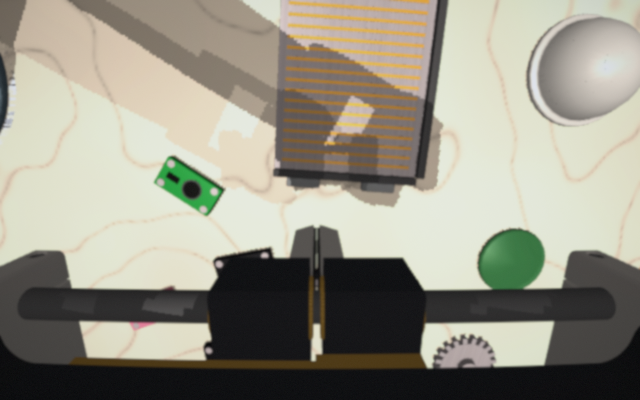

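```bash
python3 -c "
import cv2
im=cv2.imread('pics/w1.png')
cv2.imwrite('pics/w1c.png',cv2.resize(im[0:200,260:450],None,fx=4,fy=3,interpolation=cv2.INTER_CUBIC))"
```

```text
(no output)
```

View pics/w1c.png

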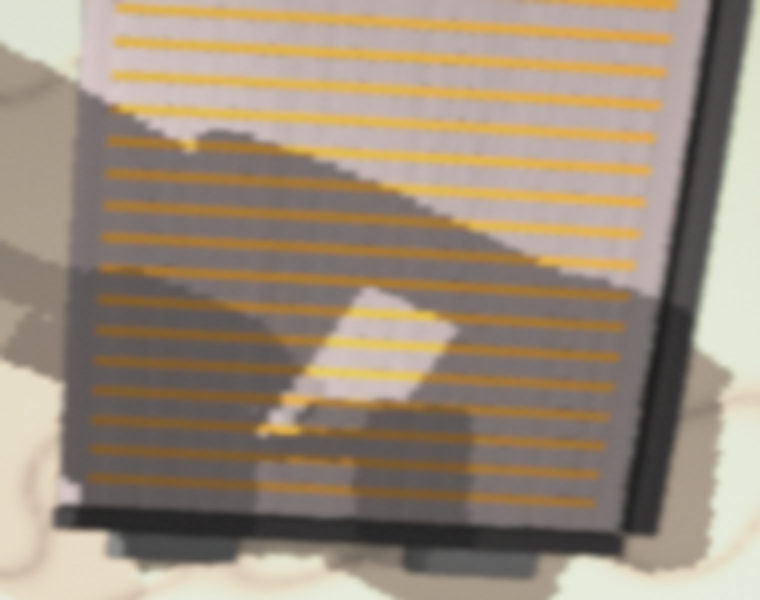

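```bash
python3 -c "
from h import *
c=np.load('w1.npy',allow_pickle=True).item()
f=lambda X,Y:[260+X/4,Y/3]
P=onplane(c,[f(622,528),f(708,0),f(62,505),f(85,0)],50);print(np.round(P,1))
an=lambda a,b:np.degrees(np.arctan2(*(b-a)[:2][::-1]))
print(an(P[0],P[1]),an(P[2],P[3]),an(P[2],P[0]),np.linalg.norm(P[0]-P[2]))
"
```

```text
[[595.7 -26.2  50. ]
 [580.4 143.6  50. ]
 [447.5 -40.4  50. ]
 [433.1 121.   50. ]]
95.1238241101781 95.09839341622622 5.461640850195971 148.85846719123316
```

```bash
cat >> h.py <<'E'
C=np.array([595.,-29.]);A=4.9
def w(cx,cy):
    r=np.radians(A);return C+[cx*np.cos(r)-cy*np.sin(r),cx*np.sin(r)+cy*np.cos(r)]
def chk(xy):
    r=np.radians(A);d=np.asarray(xy)[:2]-C;return np.array([d[0]*np.cos(r)+d[1]*np.sin(r),-d[0]*np.sin(r)+d[1]*np.cos(r)])
def cgo(cx,cy,z,ang=None):
    print("chuck now",np.round(chk(pose()[0]),1)); togo(*w(cx,cy),z,A+90 if ang is None else ang)
E
python3 -c "
from h import *
cgo(25,324,200)"
```

```text
chuck now [-102.3  -22.2]
at [494.9 -59.9 198.5] ang 98.5 F [ 0.5  0.7 -0.3] gap 0.6 t 3.5
tool cm [33.77 14.85 -0.15] n 7 per row [ 4.82  2.12 -0.02] yaw units 0.7109469371907494
```

{"method": "send_rows", "body": {
  "commands": [
    [4.8,2.1,-0.1,0],
    [4.8,2.1,-0.1,0],
    [4.8,2.1,-0.1,0],
    [4.8,2.1,-0.1,0],
    [4.8,2.1,-0.1,0],
    [4.8,2.1,-0.1,0],
    [4.8,2.1,-0.1,0],
    [0,0,0,0.7],
    [0,0,0,0],
    [0,0,0,0]
  ]
}}

```text
clock: 4.7
tool_pos: [595.4, 304.5, 205.8]
tcp_rot: [-0.005, 0.68, 0.733, -0.001]
ft_force: [-0.1, -0.2, 0.1]
finger_gap: 0.004
```

```bash
python3 -c "
from h import *
cgo(25,324,100)"
```

```text
chuck now [ 28.9 332.2]
at [595.4 304.5 205.8] ang 94.4 F [-0.1 -0.2  0.1] gap 0.3 t 4.7
tool cm [-0.82 -0.38 10.58] n 3 per row [-0.27 -0.13  3.53] yaw units -0.10784660392704382
```

{"method": "send_rows", "body": {
  "commands": [
    [-0.8,0,3.5,0],
    [0,0,3.5,0],
    [0,0,3.4,0],
    [0,0,0,0]
  ]
}}

```text
clock: 5.2
tool_pos: [596.1, 294.2, 101.0]
tcp_rot: [-0.004, 0.681, 0.733, 0.0]
ft_force: [-0.7, -0.5, -0.1]
finger_gap: 0.004
```

{"method": "send_rows", "body": {
  "commands": [
    [0,-1.5,0,0],
    [0,-1.5,0,0],
    [0,-1.5,0,0],
    [0,-1.5,0,0],
    [0,-1.5,0,0],
    [0,-1,0,0],
    [0,0,0,0]
  ]
}}

```text
clock: 6.08
tool_pos: [531.7, 289.0, 125.5]
tcp_rot: [0.014, 0.681, 0.731, 0.025]
ft_force: [0.5, 0.4, -0.5]
finger_gap: 0.005
```

```bash
python3 -c "
from h import *
cgo(-60,324,100)
cv2.imwrite('pics/s2.png',camera('side'))"
```

```text
chuck now [-35.9 322.2]
at [531.7 289.  125.5] ang 94.1 F [ 0.5  0.4 -0.5] gap 0.5 t 6.1
tool cm [ 0.14 -2.41  2.55] n 1 per row [ 0.14 -2.41  2.55] yaw units -0.16040583564509917
```

View pics/s2.png

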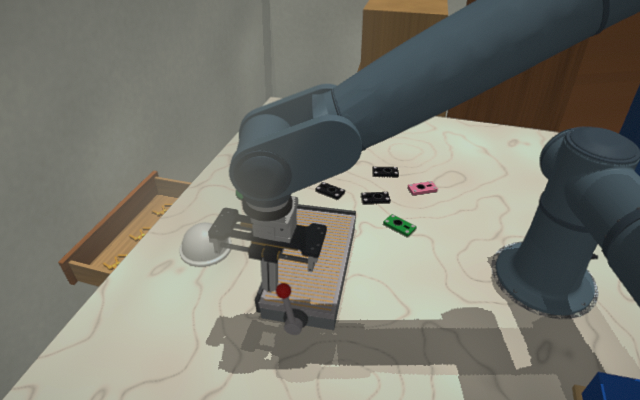

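```bash
cat >> h.py <<'E'
from scipy.spatial.transform import Rotation as Ro
def tz():
    o=get_obs();q=o['tcp_rot'];R=Ro.from_quat([q[1],q[2],q[3],q[0]]).as_matrix()
    z=R[:,2]; print("tool z tilt deg world xy",np.round(np.degrees(z[:2]),2),"F",np.round(o['ft_force'],1),'gap',round(o['finger_gap']*94,1))
E
python3 -c "
from h import *
tz();print(chk(pose()[0]),pose()[0][2])
i=cv2.imread('pics/s2.png');cv2.imwrite('pics/s2c.png',cv2.resize(i[200:340,220:350],None,fx=4,fy=4))"
```

```text
tool z tilt deg world xy [3.12 1.06] F [ 1.  -0.9  1. ] gap 0.4
[-35.5499778  322.21726635] 125.35162513294406
```

View pics/s2c.png

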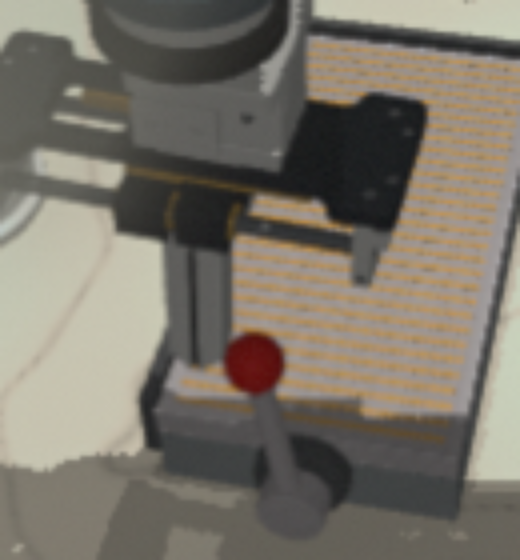

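{"method": "send_rows", "body": {
  "commands": [
    [0,1.0,0,0],
    [0,0,2.0,0],
    [0,-1.2,0.3,0],
    [0,-1.2,0.3,0],
    [0,-1.2,0.3,0],
    [0,-1.2,0.2,0],
    [0,0,0,0]
  ]
}}

```text
clock: 7.0
tool_pos: [494.5, 286.7, 88.2]
tcp_rot: [0.013, 0.681, 0.731, 0.025]
ft_force: [0.2, -0.0, 0.8]
finger_gap: 0.003
```

```bash
python3 -c "
from h import *
tz();print(chk(pose()[0]),pose()[0][2])
i=camera('side');cv2.imwrite('pics/s3c.png',cv2.resize(i[200:340,220:350],None,fx=4,fy=4))"
```

```text
tool z tilt deg world xy [3.04 1.03] F [ 0.2 -0.   0.8] gap 0.3
[-73.21716829 323.09386192] 88.20878452244018
```

View pics/s3c.png

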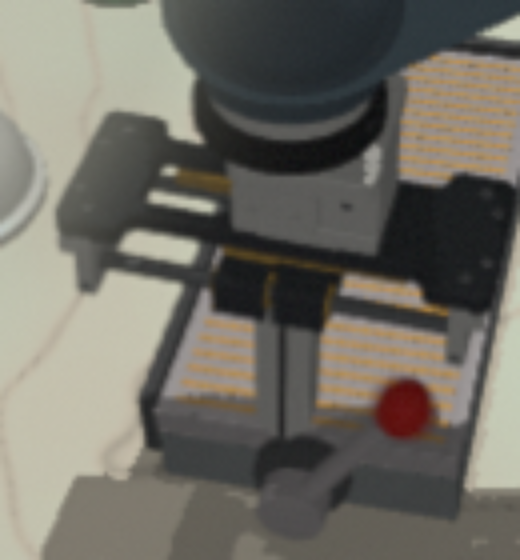

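The lever is now OFF, with the knob on the robot's side at crop (403,407). The push tilted the tool by 3°, so I'll square it again by leaning the tip on the fixed rail.

{"method": "send_rows", "body": {
  "commands": [
    [-3.5,0,-0.4,0],
    [-3.5,0,0,0],
    [-3.5,1.5,0,0],
    [0,1.5,0,0],
    [0,1.0,1.0,0],
    [0,0,1.0,0],
    [0,0,0.8,0],
    [0,0,0,0]
  ]
}}

```text
clock: 8.05
tool_pos: [545.4, 186.0, 63.6]
tcp_rot: [0.013, 0.68, 0.733, 0.025]
ft_force: [0.4, 0.1, 0.0]
finger_gap: 0.005
```

```bash
python3 -c "
from h import *
cgo(-14,220,53.5);tz()"
```

```text
chuck now [-31.  218.4]
at [545.4 186.   63.6] ang 94.3 F [0.4 0.1 0. ] gap 0.5 t 8.1
tool cm [0.17 1.7  1.01] n 1 per row [0.17 1.7  1.01] yaw units -0.11710588866059198
tool z tilt deg world xy [3.08 1.11] F [0.4 0.1 0. ] gap 0.5
```

{"method": "send_rows", "body": {
  "commands": [
    [0,0,0.9,0],
    [0,0.7,0,0],
    [0,0.7,0,0],
    [0,0.4,0,0],
    [0,0.4,0,0],
    [0,0.4,0,0]
  ]
}}

```text
clock: 8.8
tool_pos: [573.3, 188.7, 56.2]
tcp_rot: [0.013, 0.68, 0.733, 0.025]
ft_force: [-7.9, -0.6, 3.2]
finger_gap: 0.002
```

```bash
python3 -c "
from h import *
cgo(-14,220,53.5);tz()"
```

```text
chuck now [ -3.1 218.8]
at [573.3 188.7  56.2] ang 94.4 F [-7.9 -0.6  3.2] gap 0.2 t 8.8
tool cm [ 0.11 -1.1   0.27] n 1 per row [ 0.11 -1.1   0.27] yaw units -0.10898734690127868
tool z tilt deg world xy [3.07 1.12] F [-7.9 -0.6  3.2] gap 0.2
```

{"method": "send_rows", "body": {
  "commands": [
    [0,0.4,0.1,0],
    [0,0.5,0.1,0],
    [0,0.6,0.1,0],
    [0,0.8,0,0]
  ]
}}

```text
clock: 9.3
tool_pos: [573.6, 188.8, 55.9]
tcp_rot: [-0.008, 0.678, 0.735, -0.001]
ft_force: [-29.6, -5.3, 23.3]
finger_gap: 0.006
```

```bash
python3 -c "
from h import *
cgo(-14,220,53.5);tz()"
```

```text
chuck now [ -2.7 218.9]
at [573.6 188.8  55.9] ang 94.6 F [-29.6  -5.3  23.3] gap 0.5 t 9.3
tool cm [ 0.11 -1.13  0.24] n 1 per row [ 0.11 -1.13  0.24] yaw units -0.06499322885451875
tool z tilt deg world xy [-0.8   0.54] F [-29.6  -5.3  23.3] gap 0.5
```

{"method": "send_rows", "body": {
  "commands": [
    [0,-0.4,-0.3,0],
    [0,-1.0,-1,0],
    [0,0,0,0]
  ]
}}

```text
clock: 9.68
tool_pos: [559.3, 187.6, 70.3]
tcp_rot: [-0.008, 0.678, 0.735, -0.001]
ft_force: [-0.2, -0.8, 0.3]
finger_gap: 0.006
```

```bash
python3 -c "
from h import *
tz();togo(450,-280,200,110)
c=calibration('wrist');cv2.imwrite('pics/w4.png',camera('wrist'))
i=camera('side');cv2.imwrite('pics/s4c.png',cv2.resize(i[195:345,220:390],None,fx=4,fy=4))
"
```

```text
tool z tilt deg world xy [-0.77  0.54] F [-0.2 -0.8  0.3] gap 0.5
at [559.3 187.6  70.3] ang 94.6 F [-0.2 -0.8  0.3] gap 0.5 t 9.7
tool cm [-45.74 -14.64 -12.97] n 10 per row [-4.57 -1.46 -1.3 ] yaw units -3.082810161210523
```

View pics/w4.png

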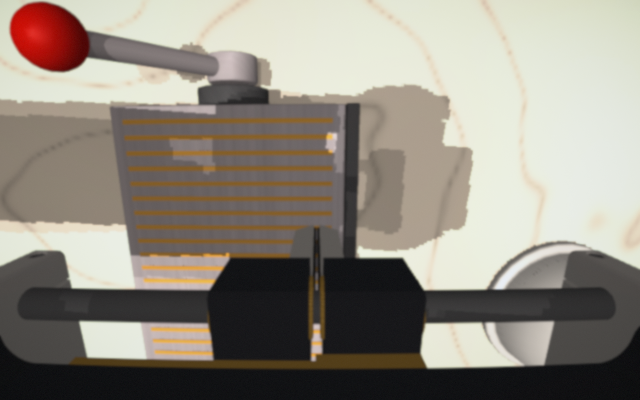

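View pics/s4c.png

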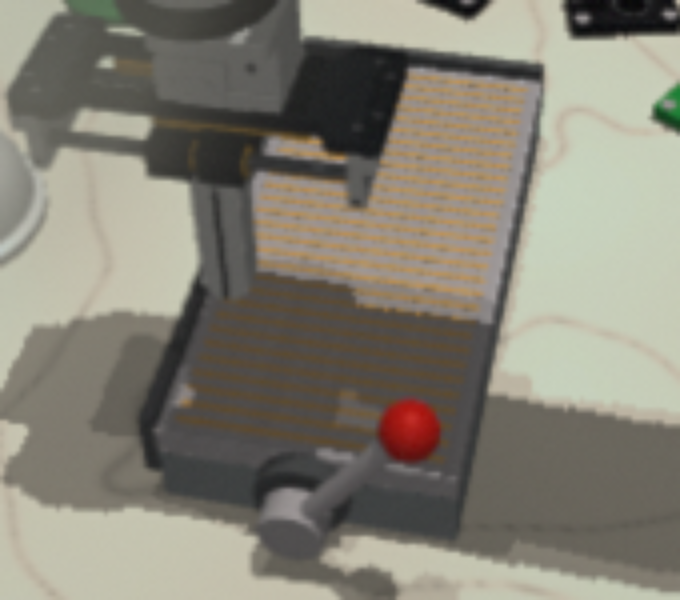

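```bash
python3 -c "
from h import *
c=calibration('wrist');i=cv2.imread('pics/w4.png')
for v in (115,150,200,240): print(v,i[v,334:366].max(1))
cv2.imwrite('pics/w4c.png',cv2.resize(i[90:260,300:380],None,fx=6,fy=3.5))
for v,u in((115,346),(150,345)): 
  p=onplane(c,[[u,v]],50)[0];print(p,chk(p))
"
```

```text
115 [111 113 115 123 131 138 141 142 140 129 109  81  57  51  56  57  57  57
  59  58  58  59  56  58  70 102 135 155 163 164 165 165]
150 [186 167 152 146 144 144 144 144 140 125  95  62  48  52  56  57  57  58
  56  58  57  56  58  71 102 140 162 168 168 165 164 161]
200 [112 112 113 110 110 111 112 109 103  85  59  44  47  52  55  56  58  57
  56  56  57  59  80 123 158 171 173 173 171 165 154 141]
240 [ 91  91  90  91  92  95 101 103  92  68  48  42  44  44  45  44  43  44
  44  45  53  84 128 162 174 176 176 176 176 176 176 176]
[571.28011921 264.05154882  50.        ] [  1.39836997 294.00661144]
[572.8002942  242.65653895  50.        ] [  1.08549326 272.55994533]
```

View pics/w4c.png

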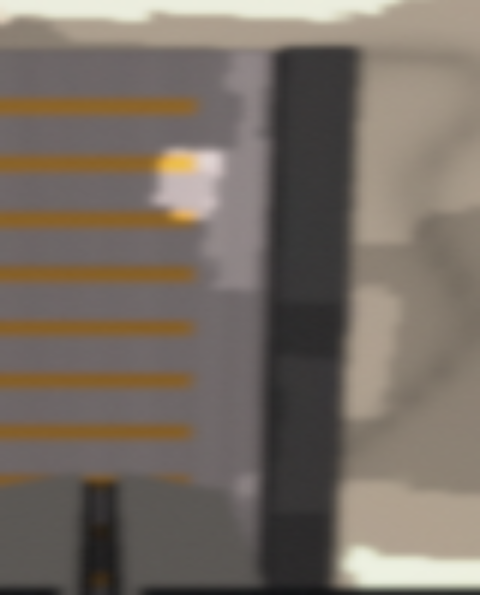

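{"method": "send_rows", "body": {
  "commands": [
    [-2,0,-4,0],
    [-4.5,-1.5,-2,-0.7],
    [-4.5,-1.5,0,-0.7],
    [-4.5,-1.5,0,-0.7],
    [-4.5,-1.5,0,-0.7],
    [-4.5,-1,0,0],
    [-4.5,0,0,0],
    [-4,0,0,0],
    [0,0,0,0]
  ],
  "claw": 1
}}

```text
clock: 10.9
tool_pos: [569.4, -157.9, 128.3]
tcp_rot: [-0.006, 0.58, 0.814, 0.0]
ft_force: [-0.9, 0.2, 0.2]
finger_gap: 0.924
```

```bash
cat > plates.py <<'E'
from h import *
def plates(img=None):
    c=calibration("top"); im=camera("top") if img is None else img
    m=black(im,(325,170,475,285))
    out=[]
    for k in cv2.findContours(m,cv2.RETR_EXTERNAL,cv2.CHAIN_APPROX_NONE)[0]:
        if cv2.contourArea(k)<150: continue
        P=onplane(c,k.reshape(-1,2),12)[:,:2].astype(np.float32)
        r=cv2.minAreaRect(P); b=cv2.boxPoints(r); e=b[1]-b[0],b[2]-b[1]; l=max(e,key=lambda v:v@v)
        a=np.degrees(np.arctan2(l[1],l[0]))%180
        out.append((np.round(r[0],1),np.round(r[1],1),round(a-180 if a>90 else a,1)))
    return im,out
E
python3 -c "
from plates import *
im,o=plates();print(*o,sep='\n');cv2.imwrite('pics/t5.png',im)
togo(418,-179.5,120,110.5);tz()"
```

```text
(array([ 412. , -313.9]), array([73.7, 40.7]), np.float32(13.1))
(array([ 551.7, -418.6]), array([41. , 74.9]), np.float32(-7.0))
(array([ 501.6, -154.6]), array([176.3, 362.4]), np.float32(-18.1))
at [ 568.9 -156.5  128. ] ang 109.1 F [ 0.7 -0.   0.1] gap 91.2 t 10.9
tool cm [  2.77 -15.01   0.8 ] n 4 per row [ 0.69 -3.75  0.2 ] yaw units -0.2705112667721551
tool z tilt deg world xy [-0.6   0.45] F [ 0.7 -0.   0.1] gap 91.2
```

View pics/t5.png

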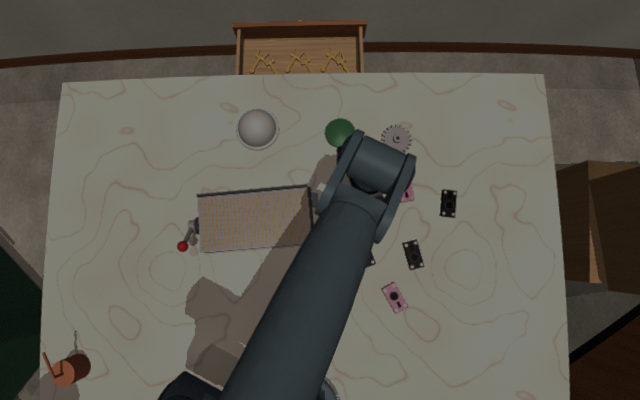

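{"method": "send_rows", "body": {
  "commands": [
    [0.7,-3.75,0.2,-0.2],
    [0.7,-3.75,0.2,0],
    [0.7,-3.75,0.2,0],
    [0.7,-3.75,0.2,0],
    [0,0,0,0],
    [0,0,0,0]
  ]
}}

```text
clock: 11.7
tool_pos: [413.8, -174.7, 119.6]
tcp_rot: [-0.007, 0.569, 0.822, 0.001]
ft_force: [0.3, 0.9, -0.4]
finger_gap: 1.0
```

```bash
python3 -c "
from h import *
togo(418,-179.5,4,110.5);tz()
c=calibration('wrist');i=camera('wrist');cv2.imwrite('pics/w6.png',i)"
```

```text
at [ 413.8 -174.7  119.6] ang 110.6 F [ 0.3  0.9 -0.4] gap 94.0 t 11.7
tool cm [-0.6   0.22 11.56] n 3 per row [-0.2   0.07  3.85] yaw units 0.028972263326181746
tool z tilt deg world xy [-0.62  0.57] F [ 0.3  0.9 -0.4] gap 94.0
```

View pics/w6.png

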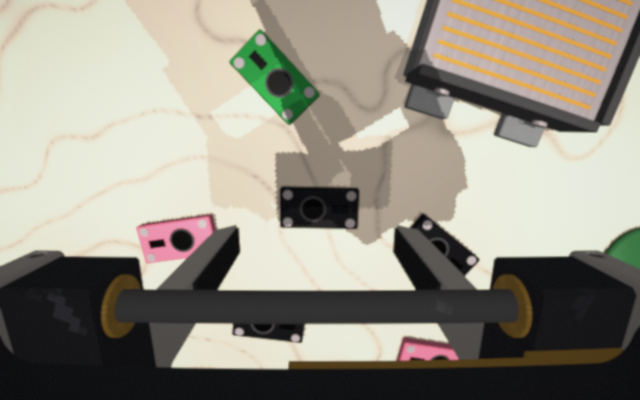

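{"method": "send_rows", "body": {
  "commands": [
    [-0.6,0.2,3.0,0],
    [0,0,3.0,0],
    [0,0,2.5,0],
    [0,0,1.5,0],
    [0,0,0.8,0],
    [0,0,0,0]
  ]
}}

```text
clock: 12.5
tool_pos: [423.0, -178.4, 10.2]
tcp_rot: [-0.005, 0.566, 0.824, 0.001]
ft_force: [0.4, 0.8, -0.2]
finger_gap: 0.999
```

```bash
python3 -c "
from h import *
togo(418,-179.5,4,110.5);tz()"
```

```text
at [ 423.  -178.4   10.2] ang 111.0 F [ 0.4  0.8 -0.2] gap 93.9 t 12.5
tool cm [ 0.08 -0.51  0.62] n 1 per row [ 0.08 -0.51  0.62] yaw units 0.1042600629241747
tool z tilt deg world xy [-0.36  0.4 ] F [ 0.4  0.8 -0.2] gap 93.9
```

{"method": "send_rows", "body": {
  "commands": [
    [0,-0.4,0.3,0],
    [0,0,0.2,0],
    [0,0,0,0]
  ]
}}

```text
clock: 12.88
tool_pos: [420.4, -180.9, 6.7]
tcp_rot: [-0.003, 0.566, 0.824, 0.001]
ft_force: [-0.1, 0.2, -0.5]
finger_gap: 1.0
```

{"method": "send_rows", "body": {
  "commands": [
    [0,0,0,0],
    [0,0,0,0],
    [0,0,0,0],
    [0,0,0,0]
  ],
  "claw": -1,
  "newtons": 25
}}

```text
clock: 13.38
tool_pos: [420.5, -181.2, 7.1]
tcp_rot: [-0.002, 0.566, 0.824, 0.001]
ft_force: [-0.5, 0.5, -0.7]
finger_gap: 0.805
```

```bash
python3 -c "
from h import *
togo(418,-179.5,4,110.5);tz()"
```

```text
at [ 420.5 -181.2    7.1] ang 111.0 F [-0.5  0.5 -0.7] gap 75.6 t 13.4
tool cm [ 0.25 -0.17  0.31] n 1 per row [ 0.25 -0.17  0.31] yaw units 0.10552220876572278
tool z tilt deg world xy [-0.16  0.23] F [-0.5  0.5 -0.7] gap 75.6
```

{"method": "send_rows", "body": {
  "commands": [
    [0,0,-2,0],
    [0,0,-4,0],
    [0,0,-4,0],
    [0,0,-2,0],
    [0,0,0,0.8],
    [0,0,0,0.8],
    [0,0,0,0.8],
    [0,0,0,0.8],
    [0,0,0,0]
  ]
}}

```text
clock: 14.5
tool_pos: [416.8, -178.0, 125.6]
tcp_rot: [-0.008, 0.679, 0.735, 0.001]
ft_force: [0.8, 0.0, -3.0]
finger_gap: 0.802
```

```bash
python3 -c "
from h import *
cgo(-60,30,120);tz()"
```

```text
chuck now [-190.2 -133.2]
at [ 416.8 -178.   125.6] ang 94.5 F [ 0.8  0.  -3. ] gap 75.4 t 14.5
tool cm [16.4  12.92  0.56] n 4 per row [4.1  3.23 0.14] yaw units -0.07338082103614738
tool z tilt deg world xy [-0.65  0.68] F [ 0.8  0.  -3. ] gap 75.4
```

{"method": "send_rows", "body": {
  "commands": [
    [3.8,3.2,0,0],
    [3.8,3.2,0,0],
    [3.8,3.2,0,0],
    [3.8,3.0,0,0],
    [0,0,0,0],
    [0,0,0,0]
  ]
}}

```text
clock: 15.25
tool_pos: [532.0, -11.9, 123.9]
tcp_rot: [-0.009, 0.677, 0.736, -0.0]
ft_force: [-0.8, 0.0, -1.6]
finger_gap: 0.805
```

```bash
python3 -c "
from h import *
cgo(-60,28,59);tz()
i=camera('wrist');cv2.imwrite('pics/w7.png',i)"
```

```text
chuck now [-61.3  22.4]
at [532.  -11.9 123.9] ang 94.8 F [-0.8  0.  -1.6] gap 75.7 t 15.2
tool cm [0.56 0.13 6.49] n 2 per row [0.28 0.06 3.24] yaw units -0.02516760792941568
tool z tilt deg world xy [-0.83  0.7 ] F [-0.8  0.  -1.6] gap 75.7
```

View pics/w7.png

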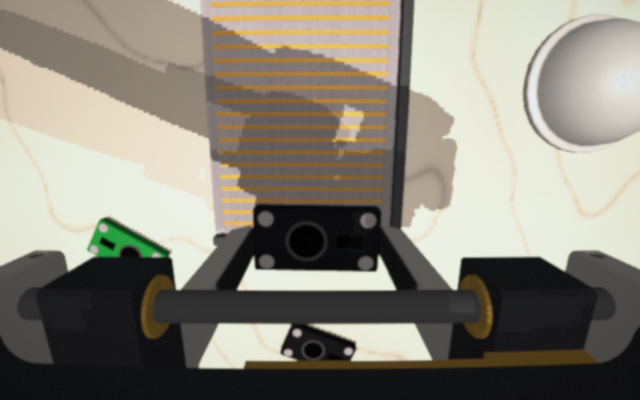

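```bash
python3 -c "
from h import *
c=calibration('wrist');p,a,o=pose()
P=onplane(c,[[254,205],[378,206],[380,270],[254,269]],p[2]+5)
print(np.round(P-p,1)); m=P.mean(0);print(chk(m)-chk(p), np.linalg.norm(P[0]-P[1]),np.linalg.norm(P[1]-P[2]))
d=P[1]-P[0];print(np.degrees(np.arctan2(d[1],d[0])))
"
```

```text
[[-37.8  20.7   5. ]
 [ 33.7  26.3   5. ]
 [ 40.  -13.2   5. ]
 [-36.3 -19.4   5. ]]
[0.20983982 3.62416577] 71.70094822641704 40.00498067949654
4.495093138016824
```

{"method": "send_rows", "body": {
  "commands": [
    [0.5,0,2.5,0],
    [0,0,2.5,0],
    [0,0,1.3,0],
    [0,0,0,0],
    [0,0,0,0]
  ]
}}

```text
clock: 15.92
tool_pos: [530.2, -10.5, 60.9]
tcp_rot: [-0.008, 0.679, 0.734, 0.0]
ft_force: [0.8, 0.4, -3.0]
finger_gap: 0.803
```

```bash
python3 -c "
from h import *
cgo(-60,28,58);tz()"
```

```text
chuck now [-63.   23.9]
at [530.2 -10.5  60.9] ang 94.4 F [ 0.8  0.4 -3. ] gap 75.5 t 15.9
tool cm [0.41 0.29 0.29] n 1 per row [0.41 0.29 0.29] yaw units -0.09664865562485261
tool z tilt deg world xy [-0.69  0.66] F [ 0.8  0.4 -3. ] gap 75.5
```

{"method": "send_rows", "body": {
  "commands": [
    [0,0,0.2,0],
    [0,0,0.1,0],
    [-0.3,0,0,0],
    [-0.3,0,0,0],
    [-0.2,0,0,0],
    [-0.2,0,0,0]
  ]
}}

```text
clock: 16.68
tool_pos: [531.8, -14.4, 59.9]
tcp_rot: [-0.012, 0.679, 0.734, 0.006]
ft_force: [0.5, 7.1, -1.3]
finger_gap: 0.804
```

```bash
python3 -c "
from h import *
cgo(-60,28,58);tz()"
```

```text
chuck now [-61.7  19.9]
at [531.8 -14.4  59.9] ang 94.4 F [ 0.5  7.1 -1.3] gap 75.5 t 16.7
tool cm [0.81 0.17 0.19] n 1 per row [0.81 0.17 0.19] yaw units -0.09522051387422152
tool z tilt deg world xy [-0.58  1.46] F [ 0.5  7.1 -1.3] gap 75.5
```

{"method": "send_rows", "body": {
  "commands": [
    [0.1,0,0.3,0],
    [0,0,0.3,0],
    [0,0,0.2,0]
  ]
}}

```text
clock: 17.05
tool_pos: [532.1, -13.5, 56.7]
tcp_rot: [-0.013, 0.679, 0.734, 0.005]
ft_force: [-7.6, 1.6, 12.3]
finger_gap: 0.802
```

```bash
python3 -c "
from h import *
cgo(-60,28,58);tz()"
```

```text
chuck now [-61.3  20.8]
at [532.1 -13.5  56.7] ang 94.5 F [-7.6  1.6 12.3] gap 75.4 t 17.1
tool cm [ 0.72  0.13 -0.13] n 1 per row [ 0.72  0.13 -0.13] yaw units -0.08688709118150655
tool z tilt deg world xy [-0.75  1.44] F [-7.6  1.6 12.3] gap 75.4
```

{"method": "send_rows", "body": {
  "commands": [
    [0,0,0,0],
    [0,0,0,0],
    [0,0,-1,0],
    [0,0,-2,0],
    [0,0,-2,0],
    [0,0,0,0]
  ],
  "claw": 0.79
}}

```text
clock: 17.8
tool_pos: [534.8, -16.2, 110.8]
tcp_rot: [-0.011, 0.679, 0.734, 0.006]
ft_force: [0.3, 0.4, -0.4]
finger_gap: 0.892
```

```bash
python3 -c "
from h import *
cgo(-100,24,58);tz()
i=camera('wrist');cv2.imwrite('pics/w8.png',i)"
```

```text
chuck now [-58.9  17.8]
at [534.8 -16.2 110.8] ang 94.4 F [ 0.3  0.4 -0.4] gap 83.9 t 17.8
tool cm [ 0.58 -4.11  5.28] n 2 per row [ 0.29 -2.06  2.64] yaw units -0.09279121310316896
tool z tilt deg world xy [-0.47  1.3 ] F [ 0.3  0.4 -0.4] gap 83.9
```

View pics/w8.png

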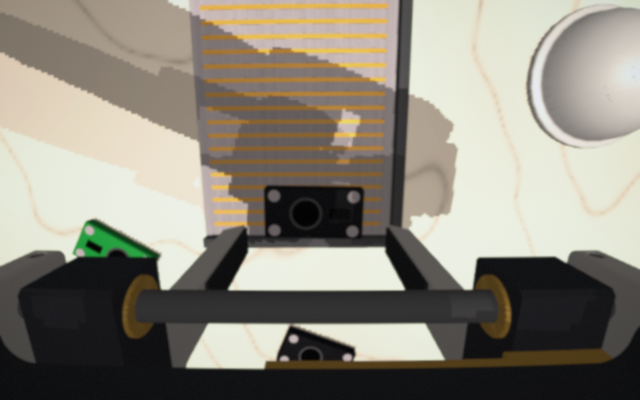

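{"method": "send_rows", "body": {
  "commands": [
    [0.5,-3.0,0,0],
    [0,-3.0,0,0],
    [0,0,2.5,0],
    [0,0,2.3,0],
    [0,0,0.5,0],
    [0,0,0,0]
  ],
  "claw": -1
}}

```text
clock: 18.6
tool_pos: [478.5, -14.7, 62.9]
tcp_rot: [-0.007, 0.679, 0.734, 0.01]
ft_force: [-0.1, -0.0, -0.3]
finger_gap: 0.294
```

```bash
python3 -c "
from h import *
cgo(-93,24,55);tz()
"
```

```text
chuck now [-114.9   24.2]
at [478.5 -14.7  62.9] ang 94.4 F [-0.1 -0.  -0.3] gap 27.7 t 18.6
tool cm [-0.    2.19  0.79] n 1 per row [-0.    2.19  0.79] yaw units -0.09641037740983052
tool z tilt deg world xy [0.19 1.36] F [-0.1 -0.  -0.3] gap 27.7
```

{"method": "send_rows", "body": {
  "commands": [
    [0,-0.8,0,0],
    [0,0,0,0],
    [0,0,0,0],
    [0,0,0.4,0],
    [0,0,0.4,0],
    [0,0,0,0]
  ]
}}

```text
clock: 19.35
tool_pos: [466.5, -14.5, 50.7]
tcp_rot: [-0.01, 0.679, 0.734, 0.008]
ft_force: [-0.6, -1.1, 0.4]
finger_gap: 0.007
```

```bash
python3 -c "
from h import *
cgo(-93,24,55);tz()
"
```

```text
chuck now [-126.8   25.4]
at [466.5 -14.5  50.7] ang 94.4 F [-0.6 -1.1  0.4] gap 0.6 t 19.4
tool cm [-0.11  3.38 -0.43] n 1 per row [-0.11  3.38 -0.43] yaw units -0.10050484758927496
tool z tilt deg world xy [-0.21  1.45] F [-0.6 -1.1  0.4] gap 0.6
```

{"method": "send_rows", "body": {
  "commands": [
    [0,0.8,-0.4,0],
    [0,0.8,0,0],
    [0,0.8,0,0],
    [0,0.4,0,0],
    [0,0.4,0,0],
    [0,0,0,0]
  ]
}}

```text
clock: 20.1
tool_pos: [500.6, -12.0, 55.2]
tcp_rot: [-0.011, 0.679, 0.734, 0.007]
ft_force: [-0.9, -0.1, 0.7]
finger_gap: 0.003
```

```bash
python3 -c "
from h import *
cgo(-88,24,55);tz()
i=camera('wrist');cv2.imwrite('pics/w9.png',i)
"
```

```text
chuck now [-92.6  25. ]
at [500.6 -12.   55.2] ang 94.4 F [-0.9 -0.1  0.7] gap 0.3 t 20.1
tool cm [-0.09  0.46  0.02] n 1 per row [-0.09  0.46  0.02] yaw units -0.09507388954588691
tool z tilt deg world xy [-0.31  1.44] F [-0.9 -0.1  0.7] gap 0.3
```

View pics/w9.png

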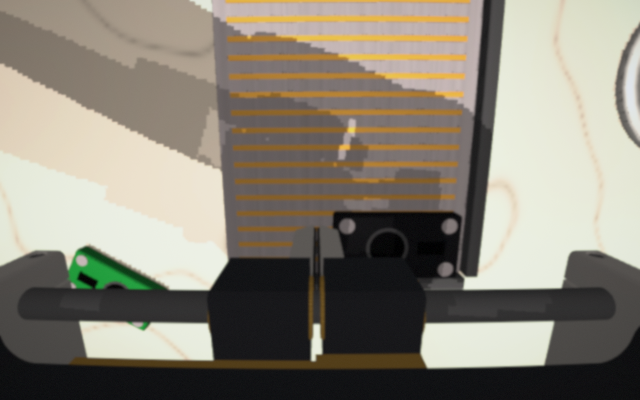

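{"method": "send_rows", "body": {
  "commands": [
    [0,0.3,0,0],
    [0,0.3,0,0],
    [0,0.3,0,0],
    [0,0.2,0,0]
  ]
}}

```text
clock: 20.65
tool_pos: [507.9, -11.3, 54.9]
tcp_rot: [-0.015, 0.679, 0.734, 0.003]
ft_force: [-12.9, -3.2, 12.3]
finger_gap: 0.0
```

```bash
python3 -c "
from h import *
cgo(-88,24,55);tz()
"
```

```text
chuck now [-85.2  25.1]
at [507.9 -11.3  54.9] ang 94.5 F [-12.9  -3.2  12.3] gap 0.0 t 20.6
tool cm [-0.11 -0.28 -0.01] n 1 per row [-0.11 -0.28 -0.01] yaw units -0.08164859534638254
tool z tilt deg world xy [-0.98  1.42] F [-12.9  -3.2  12.3] gap 0.0
```

{"method": "send_rows", "body": {
  "commands": [
    [0,-0.5,0,0],
    [0,-2,-3,0],
    [0,-2,-4,0],
    [0,0,0,0]
  ],
  "claw": 1
}}

```text
clock: 21.15
tool_pos: [465.2, -16.8, 127.1]
tcp_rot: [-0.013, 0.679, 0.734, 0.005]
ft_force: [-0.3, 1.0, -0.7]
finger_gap: 0.391
```

```bash
python3 -c "
from h import *
tz();print(pose()[0])
i=camera('wrist');cv2.imwrite('pics/w10.png',i);cv2.imwrite('pics/w10c.png',cv2.resize(i[130:280,280:480],None,fx=4,fy=4))
"
```

```text
tool z tilt deg world xy [-0.67  1.42] F [-0.3  1.  -0.7] gap 36.8
[465.19044524 -16.76460497 127.0659813 ]
```

View pics/w10c.png

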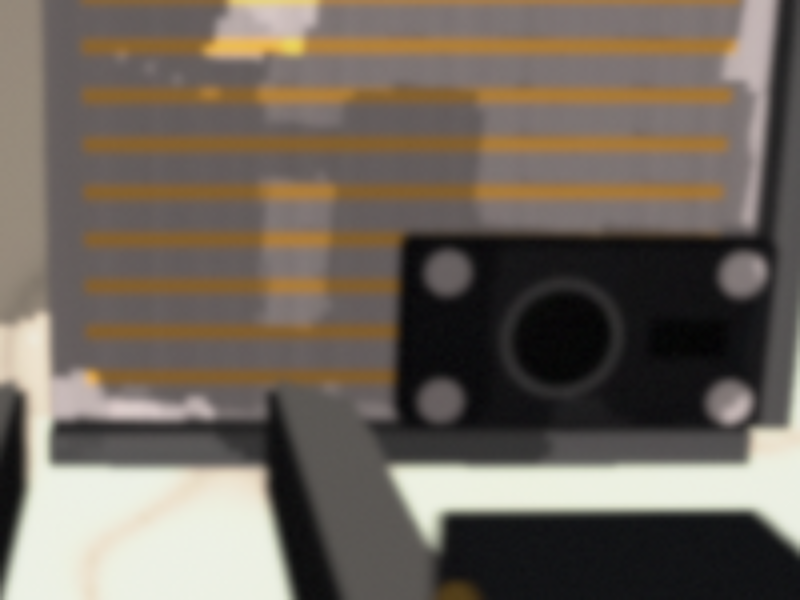

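```bash
python3 -c "
from h import *
c=calibration('wrist')
f=lambda X,Y:[280+X/4,130+Y/4]
P=onplane(c,[f(405,238),f(773,240),f(770,427),f(400,425)],62)
print(np.round(P,1),[np.round(chk(p),1) for p in P],chk(P.mean(0)))
d=P[1]-P[0];print(np.degrees(np.arctan2(d[1],d[0])),np.linalg.norm(d))
from plates import *
im,o=plates();print(*o,sep='\n');cv2.imwrite('pics/t11.png',im)
"
```

```text
[[513.2   8.7  62. ]
 [586.6  14.4  62. ]
 [593.2 -24.2  62. ]
 [517.  -29.9  62. ]] [array([-78.2,  44.6]), array([-4.7, 43.9]), array([-1.4,  4.9]), array([-77.8,   5.7])] [-40.52619625  24.78321023]
4.408334780188348 73.57137237446315
(array([ 412. , -314.2]), array([74.2, 40.6]), np.float32(14.0))
(array([478.5, -89.8]), array([ 27.5, 115. ]), np.float32(-0.6))
(array([ 545.4, -179.9]), array([38.6, 74.1]), np.float32(-17.4))
(array([ 551.7, -418.5]), array([41.3, 75. ]), np.float32(-6.7))
```

View pics/t11.png

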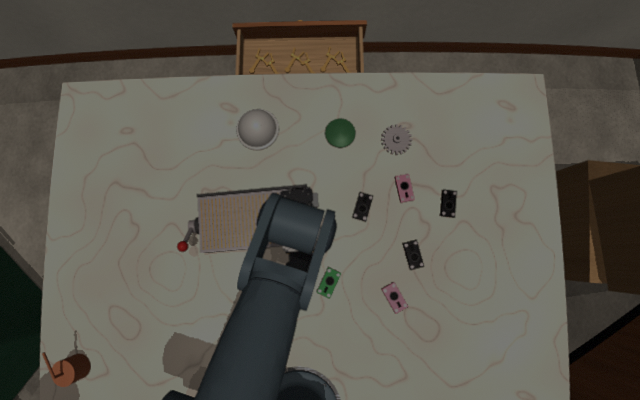

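```bash
sed -i 's/^C=.*/C=np.array([592.7,-25.2]);A=4.6/' h.py; python3 -c "
from h import *
togo(545.2,-179,125,72.3)"
```

```text
at [463.5 -16.2 124. ] ang 94.5 F [-0.4 -0.2 -0.1] gap 45.5 t 21.2
tool cm [-16.87   6.87  -0.1 ] n 4 per row [-4.22  1.72 -0.03] yaw units 4.4345854390915465
```

{"method": "send_rows", "body": {
  "commands": [
    [-4.2,1.7,-0.2,0],
    [-4.2,1.7,-0.2,0],
    [-4.2,1.7,0,0],
    [-4.2,1.7,0,0],
    [0,0,0,0.9],
    [0,0,0,0.9],
    [0,0,0,0.9],
    [0,0,0,0.9],
    [0,0,0,0.8],
    [0,0,0,0]
  ]
}}

```text
clock: 22.5
tool_pos: [543.6, -179.6, 98.9]
tcp_rot: [-0.028, 0.81, 0.586, -0.004]
ft_force: [0.3, 0.2, 0.3]
finger_gap: 0.999
```

```bash
python3 -c "
from h import *
togo(545.2,-179,6,72.3);tz()
i=camera('wrist');cv2.imwrite('pics/w12.png',i)"
```

```text
at [ 543.6 -179.6   98.9] ang 71.8 F [0.3 0.2 0.3] gap 93.9 t 22.5
tool cm [0.11 0.13 9.29] n 2 per row [0.06 0.07 4.64] yaw units -0.1002647074296192
tool z tilt deg world xy [-2.27  2.37] F [0.3 0.2 0.3] gap 93.9
```

View pics/w12.png

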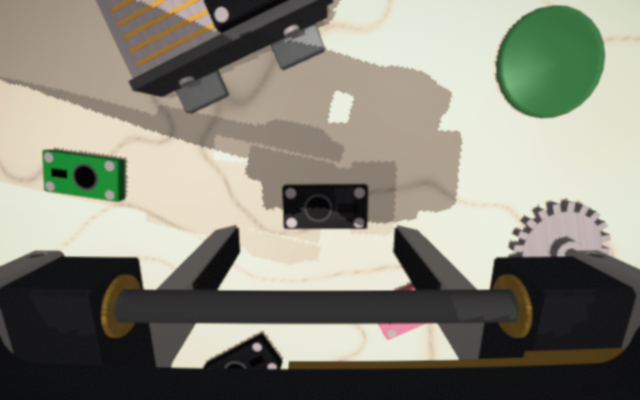

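{"method": "send_rows", "body": {
  "commands": [
    [0,0,2.5,0],
    [0,0,2.5,0],
    [0,0,2.0,0],
    [0,0,1.0,0],
    [0,0,0,0]
  ]
}}

```text
clock: 23.18
tool_pos: [540.2, -175.6, 13.8]
tcp_rot: [-0.03, 0.808, 0.589, -0.004]
ft_force: [-0.6, 0.1, 0.5]
finger_gap: 1.0
```

```bash
python3 -c "
from h import *
togo(545.2,-179,4,72.3);tz()"
```

```text
at [ 540.2 -175.6   13.8] ang 72.1 F [-0.6  0.1  0.5] gap 94.0 t 23.2
tool cm [-0.17  0.58  0.98] n 1 per row [-0.17  0.58  0.98] yaw units -0.039427759692432576
tool z tilt deg world xy [-2.38  2.45] F [-0.6  0.1  0.5] gap 94.0
```

{"method": "send_rows", "body": {
  "commands": [
    [-0.1,0.6,0.5,0],
    [0,0,0.4,0],
    [0,0,0.3,0],
    [0,0,0.3,0],
    [0,0,0.3,0]
  ]
}}

```text
clock: 23.8
tool_pos: [547.5, -179.2, 2.5]
tcp_rot: [-0.029, 0.807, 0.589, -0.004]
ft_force: [-12.8, 4.7, 24.7]
finger_gap: 1.003
```

```bash
python3 -c "
from h import *
togo(545.2,-179,4,72.3);tz()"
```

```text
at [ 547.5 -179.2    2.5] ang 72.2 F [-12.8   4.7  24.7] gap 94.3 t 23.8
tool cm [-0.05 -0.22 -0.15] n 1 per row [-0.05 -0.22 -0.15] yaw units -0.014153264696557245
tool z tilt deg world xy [-2.36  2.37] F [-12.8   4.7  24.7] gap 94.3
```

{"method": "send_rows", "body": {
  "commands": [
    [0,0,0.5,0],
    [0,0,0.5,0]
  ]
}}

```text
clock: 24.05
tool_pos: [547.6, -179.4, 2.5]
tcp_rot: [-0.031, 0.806, 0.59, -0.006]
ft_force: [-20.2, 7.6, 36.8]
finger_gap: 0.997
```

```bash
python3 -c "
from h import *
togo(545.2,-179,4,72.3);tz()"
```

```text
at [ 547.6 -179.4    2.5] ang 72.4 F [-20.2   7.6  36.8] gap 93.7 t 24.1
tool cm [-0.03 -0.24 -0.15] n 1 per row [-0.03 -0.24 -0.15] yaw units 0.015482323004107457
tool z tilt deg world xy [-2.66  2.42] F [-20.2   7.6  36.8] gap 93.7
```

{"method": "send_rows", "body": {
  "commands": [
    [0,0,-0.3,0],
    [0,0,-2,0],
    [0,0,-3,0],
    [0,0,-3,0],
    [0,0,0,0]
  ]
}}

```text
clock: 24.68
tool_pos: [553.0, -183.8, 92.2]
tcp_rot: [-0.028, 0.806, 0.591, -0.005]
ft_force: [0.5, 0.4, -0.2]
finger_gap: 0.997
```

```bash
python3 -c "
from h import *
togo(545.2,-179,4,72.3);tz()"
```

```text
at [ 553.  -183.8   92.2] ang 72.4 F [ 0.5  0.4 -0.2] gap 93.7 t 24.7
tool cm [ 0.22 -0.89  8.82] n 2 per row [ 0.11 -0.45  4.41] yaw units 0.01839184416963917
tool z tilt deg world xy [-2.41  2.28] F [ 0.5  0.4 -0.2] gap 93.7
```

{"method": "send_rows", "body": {
  "commands": [
    [0,0,0,1],
    [0,0,0,1],
    [0,0,0,1],
    [0,0,0,0]
  ]
}}

```text
clock: 25.18
tool_pos: [550.7, -182.6, 88.1]
tcp_rot: [-0.03, 0.878, 0.477, -0.01]
ft_force: [-0.3, -0.2, 0.8]
finger_gap: 1.0
```

```bash
python3 -c "
from h import *
togo(545.2,-179,4,72.3);tz()"
```

```text
at [ 550.7 -182.6   88.1] ang 57.0 F [-0.3 -0.2  0.8] gap 94.0 t 25.2
tool cm [ 0.   -0.65  8.41] n 2 per row [ 0.   -0.33  4.21] yaw units -3.0649318817498057
tool z tilt deg world xy [-2.68  2.44] F [-0.3 -0.2  0.8] gap 94.0
```

{"method": "send_rows", "body": {
  "commands": [
    [0,0,0,-1],
    [0,0,0,-1],
    [0,0,0,-1],
    [0,0,0,0]
  ]
}}

```text
clock: 25.68
tool_pos: [548.6, -181.4, 84.5]
tcp_rot: [-0.034, 0.805, 0.593, -0.007]
ft_force: [-0.6, -0.2, -0.1]
finger_gap: 1.001
```

```bash
python3 -c "
from h import *
togo(545.2,-179,4,72.3);tz()"
```

```text
at [ 548.6 -181.4   84.5] ang 72.7 F [-0.6 -0.2 -0.1] gap 94.1 t 25.7
tool cm [ 0.13 -0.4   8.05] n 2 per row [ 0.06 -0.2   4.03] yaw units 0.08397136720504932
tool z tilt deg world xy [-2.97  2.6 ] F [-0.6 -0.2 -0.1] gap 94.1
```

{"method": "send_rows", "body": {
  "commands": [
    [0,0,0,0],
    [0,0,0,0],
    [0,0,0,0],
    [0,0,0,0]
  ]
}}

```text
clock: 26.18
tool_pos: [548.2, -181.2, 83.8]
tcp_rot: [-0.034, 0.805, 0.592, -0.008]
ft_force: [0.3, -0.2, 0.1]
finger_gap: 1.0
```

```bash
python3 -c "
from h import *
togo(545.2,-179,4,72.3);tz()"
```

```text
at [ 548.2 -181.2   83.8] ang 72.6 F [ 0.3 -0.2  0.1] gap 94.0 t 26.2
tool cm [ 0.12 -0.35  7.98] n 2 per row [ 0.06 -0.18  3.99] yaw units 0.06777187498773288
tool z tilt deg world xy [-3.02  2.63] F [ 0.3 -0.2  0.1] gap 94.0
```

{"method": "send_rows", "body": {
  "commands": [
    [0,0,-0.5,0],
    [0,0,-0.5,0],
    [0,0,-0.5,0],
    [0,0,-0.5,0]
  ]
}}

```text
clock: 26.68
tool_pos: [549.4, -182.2, 105.3]
tcp_rot: [-0.034, 0.805, 0.592, -0.008]
ft_force: [0.9, 0.0, -0.4]
finger_gap: 1.001
```

```bash
python3 -c "
from h import *
togo(545.2,-179,4,72.3);tz()"
```

```text
at [ 549.4 -182.2  105.3] ang 72.6 F [ 0.9  0.  -0.4] gap 94.1 t 26.7
tool cm [ 0.18 -0.5  10.13] n 3 per row [ 0.06 -0.17  3.38] yaw units 0.06630957416054457
tool z tilt deg world xy [-3.    2.63] F [ 0.9  0.  -0.4] gap 94.1
```

{"method": "send_rows", "body": {
  "commands": [
    [0,0,-2,0],
    [0,0,2,0],
    [0,0,-2,0],
    [0,0,2,0]
  ]
}}

```text
clock: 27.18
tool_pos: [552.1, -183.8, 111.0]
tcp_rot: [-0.031, 0.805, 0.592, -0.006]
ft_force: [-0.4, -0.2, 0.5]
finger_gap: 0.997
```

```bash
python3 -c "
from h import *
togo(545.2,-179,4,72.3);tz()"
```

```text
at [ 552.1 -183.8  111. ] ang 72.6 F [-0.4 -0.2  0.5] gap 93.7 t 27.2
tool cm [ 0.25 -0.81 10.7 ] n 3 per row [ 0.08 -0.27  3.57] yaw units 0.06753753799792435
tool z tilt deg world xy [-2.63  2.42] F [-0.4 -0.2  0.5] gap 93.7
```

{"method": "send_rows", "body": {
  "commands": [
    [0,0,-4,0],
    [0,0,4,0],
    [0,0,-4,0],
    [0,0,4,0],
    [0,0,-4,0],
    [0,0,4,0],
    [0,0,-4,0],
    [0,0,4,0]
  ]
}}

```text
clock: 28.18
tool_pos: [547.9, -181.4, 106.6]
tcp_rot: [-0.035, 0.805, 0.592, -0.008]
ft_force: [0.3, -0.4, -0.6]
finger_gap: 1.001
```

```bash
python3 -c "
from h import *
togo(545.2,-179,4,72.3);tz()"
```

```text
at [ 547.9 -181.4  106.6] ang 72.6 F [ 0.3 -0.4 -0.6] gap 94.1 t 28.2
tool cm [ 0.15 -0.33 10.26] n 3 per row [ 0.05 -0.11  3.42] yaw units 0.06350401297240751
tool z tilt deg world xy [-3.13  2.71] F [ 0.3 -0.4 -0.6] gap 94.1
```

```bash
python3 -c "
from h import *
cgo(-80,-40,46,72.6);tz()"
```

```text
chuck now [ -57.2 -152.1]
at [ 547.9 -181.4  106.6] ang 72.6 F [ 0.3 -0.4 -0.6] gap 94.1 t 28.2
tool cm [ 9.54 -6.31  6.06] n 2 per row [ 4.77 -3.16  3.03] yaw units 0.003504012972405235
tool z tilt deg world xy [-3.13  2.71] F [ 0.3 -0.4 -0.6] gap 94.1
```

{"method": "send_rows", "body": {
  "commands": [
    [0,-2.0,0,0],
    [0,-2.0,0,0],
    [1.0,-2.0,1.0,0],
    [1.5,0,1.0,0],
    [1.5,0,1.0,0],
    [1.5,0,1.0,0],
    [1.5,0,1.0,0],
    [1.0,0,0.8,0],
    [0,0,0,0]
  ],
  "claw": -1
}}

```text
clock: 29.3
tool_pos: [509.0, -77.0, 47.2]
tcp_rot: [-0.04, 0.805, 0.592, -0.01]
ft_force: [-0.2, -0.1, -0.0]
finger_gap: 0.081
```

```bash
python3 -c "
from h import *
cgo(-80,-20,46,72.6);tz()"
```

```text
chuck now [-87.6 -44.9]
at [509.  -77.   47.2] ang 72.7 F [-0.2 -0.1 -0. ] gap 7.6 t 29.3
tool cm [ 2.59 -0.23  0.12] n 1 per row [ 2.59 -0.23  0.12] yaw units 0.013606913857120161
tool z tilt deg world xy [-3.66  3.  ] F [-0.2 -0.1 -0. ] gap 7.6
```

{"method": "send_rows", "body": {
  "commands": [
    [0.8,0,0,0],
    [0.8,0,0,0],
    [0.6,0,0,0],
    [0.6,0,0,0],
    [0.6,0,0,0],
    [0.6,0,0,0]
  ]
}}

```text
clock: 30.05
tool_pos: [517.3, -53.5, 48.9]
tcp_rot: [-0.029, 0.801, 0.597, -0.026]
ft_force: [-9.1, -23.7, 0.2]
finger_gap: 0.004
```

```bash
python3 -c "
from h import *
cgo(-80,-20,46,72.6);tz()"
```

```text
chuck now [-77.4 -22.2]
at [517.3 -53.5  48.9] ang 73.4 F [ -9.1 -23.7   0.2] gap 0.4 t 30.1
tool cm [ 0.11 -0.32  0.29] n 1 per row [ 0.11 -0.32  0.29] yaw units 0.16455008605985313
tool z tilt deg world xy [-4.38  0.85] F [ -9.1 -23.7   0.2] gap 0.4
```

{"method": "send_rows", "body": {
  "commands": [
    [-0.8,0,-0.5,0],
    [-1.5,0,-2,0],
    [0,0,-2,0],
    [0,0,-2,0],
    [0,0,0,0]
  ]
}}

```text
clock: 30.68
tool_pos: [516.1, -77.8, 116.8]
tcp_rot: [-0.028, 0.802, 0.596, -0.025]
ft_force: [1.0, -0.1, -0.4]
finger_gap: 0.004
```

```bash
python3 -c "
from h import *
c=calibration('top');P=onplane(c,[[257,129],[340,133],[396,139]],10);print(P,[chk(p) for p in P])
cgo(35,20,100,72.6);tz()"
```

```text
[[ 772.44626362  116.18242846   10.        ]
 [ 756.75453149 -122.19904478   10.        ]
 [ 737.40057599 -281.45181001   10.        ]] [array([190.50599774, 126.51156148]), array([ 155.74687285, -109.84359603]), array([ 123.68335833, -267.03122233])]
chuck now [-80.6 -46.2]
at [516.1 -77.8 116.8] ang 73.3 F [ 1.  -0.1 -0.4] gap 0.4 t 30.7
tool cm [10.37  8.36  1.68] n 3 per row [3.46 2.79 0.56] yaw units 0.14026065714243713
tool z tilt deg world xy [-4.28  0.87] F [ 1.  -0.1 -0.4] gap 0.4
```

{"method": "send_rows", "body": {
  "commands": [
    [2,2.5,0,0],
    [2,2.5,0,0],
    [3,2.5,0,0],
    [3,2,0,0],
    [0,0,2,0],
    [0,0,2,0],
    [0,0,1.5,0],
    [0,0,0,0]
  ]
}}

```text
clock: 31.68
tool_pos: [628.1, -5.9, 42.7]
tcp_rot: [-0.033, 0.802, 0.595, -0.029]
ft_force: [-0.6, -0.1, -0.7]
finger_gap: 0.007
```

```bash
python3 -c "
from h import *
cgo(20,20,46,72.6);tz()"
```

```text
chuck now [36.8 16.4]
at [628.1  -5.9  42.7] ang 73.1 F [-0.6 -0.1 -0.7] gap 0.6 t 31.7
tool cm [-0.28 -1.7  -0.33] n 1 per row [-0.28 -1.7  -0.33] yaw units 0.10984587803346813
tool z tilt deg world xy [-4.9   1.06] F [-0.6 -0.1 -0.7] gap 0.6
```

{"method": "send_rows", "body": {
  "commands": [
    [-0.2,-0.8,0,0],
    [-0.2,-0.7,0,0],
    [-0.2,-0.6,0,0],
    [-0.2,-0.6,0,0],
    [-0.2,-0.6,0,0]
  ]
}}

```text
clock: 32.3
tool_pos: [609.3, -7.5, 53.9]
tcp_rot: [-0.017, 0.804, 0.594, -0.01]
ft_force: [6.0, 0.2, 0.5]
finger_gap: 0.007
```

```bash
python3 -c "
from h import *
cgo(20,20,46,72.6);tz()"
```

```text
chuck now [18.  16.3]
at [609.3  -7.5  53.9] ang 72.9 F [6.  0.2 0.5] gap 0.7 t 32.3
tool cm [0.42 0.05 0.79] n 1 per row [0.42 0.05 0.79] yaw units 0.0622798058371302
tool z tilt deg world xy [-2.07  0.93] F [6.  0.2 0.5] gap 0.7
```

{"method": "send_rows", "body": {
  "commands": [
    [0.1,0.2,0.8,0],
    [0,0,0.4,0],
    [-0.2,-0.6,0.2,0],
    [-0.2,-0.6,0.2,0],
    [-0.2,-0.6,0.2,0]
  ]
}}

```text
clock: 32.92
tool_pos: [614.6, -8.2, 47.6]
tcp_rot: [0.002, 0.806, 0.592, 0.015]
ft_force: [19.0, 3.7, -7.4]
finger_gap: 0.005
```

```bash
python3 -c "
from h import *
cgo(20,20,46,72.6);tz()"
```

```text
chuck now [23.2 15.2]
at [614.6  -8.2  47.6] ang 72.7 F [19.   3.7 -7.4] gap 0.5 t 32.9
tool cm [ 0.33 -0.48  0.16] n 1 per row [ 0.33 -0.48  0.16] yaw units 0.015252040689404112
tool z tilt deg world xy [1.53 0.8 ] F [19.   3.7 -7.4] gap 0.5
```

{"method": "send_rows", "body": {
  "commands": [
    [0,0.8,0,0],
    [0,0,-2,0],
    [0,0,-3,0],
    [0,0,-2,0],
    [0,0,0,0]
  ],
  "claw": 1
}}

```text
clock: 33.55
tool_pos: [617.4, -11.6, 121.1]
tcp_rot: [0.0, 0.806, 0.592, 0.012]
ft_force: [-0.1, -0.1, -0.3]
finger_gap: 0.501
```

```bash
python3 -c "
from h import *
togo(545.2,-179.5,110,72.3);tz()"
```

```text
at [617.4 -11.6 121.1] ang 72.7 F [-0.1 -0.1 -0.3] gap 47.1 t 33.5
tool cm [-18.17  -1.89   1.11] n 4 per row [-4.54 -0.47  0.28] yaw units 0.07580202437051184
tool z tilt deg world xy [1.17 0.8 ] F [-0.1 -0.1 -0.3] gap 47.1
```

{"method": "send_rows", "body": {
  "commands": [
    [-2.5,-0.3,0,0],
    [-2.5,-0.3,0,0],
    [-2.5,-0.3,0,0],
    [-2.5,-0.3,0,0],
    [-2.5,-0.3,0,0],
    [-2.5,-0.3,0,0],
    [-2.0,0,0,0],
    [0,0,0,0]
  ]
}}

```text
clock: 34.55
tool_pos: [540.6, -170.9, 111.8]
tcp_rot: [-0.006, 0.805, 0.593, 0.008]
ft_force: [-0.2, 0.6, -0.1]
finger_gap: 1.002
```

```bash
python3 -c "
from h import *
togo(545.2,-179.5,5,72.3);tz()
cv2.imwrite('pics/w13.png',camera('wrist'))"
```

```text
at [ 540.6 -170.9  111.8] ang 72.7 F [-0.2  0.6 -0.1] gap 94.2 t 34.5
tool cm [-0.68  0.7  10.68] n 3 per row [-0.23  0.23  3.56] yaw units 0.08488010821662328
tool z tilt deg world xy [0.33 1.09] F [-0.2  0.6 -0.1] gap 94.2
```

View pics/w13.png

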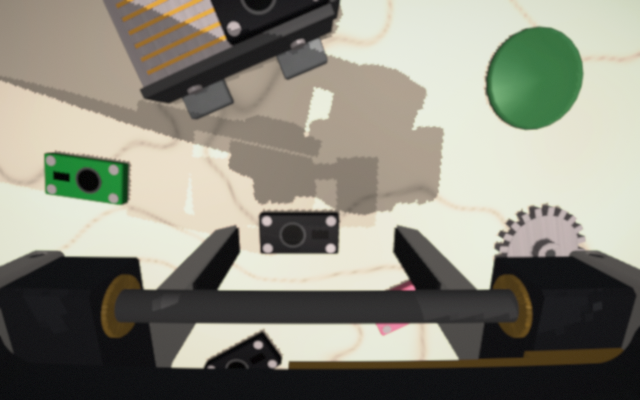

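```bash
cat >> h.py <<'E'
def wplate(cor,z):
    """corners listed TL,TR,BR,BL in wrist pixels at present pose"""
    c=calibration('wrist');P=onplane(c,cor,z);m=P.mean(0);p,a,o=pose();r=np.radians(a)
    X=np.array([np.cos(r),np.sin(r)]);Y=np.array([np.sin(r),-np.cos(r)]);d=(m-p)[:2]
    e=(P[1]-P[0]+P[2]-P[3])/2;e2=(P[1]-P[2]+P[0]-P[3])/2
    print("plate",np.round(m,1),"chuck",np.round(chk(m),1),"size",np.round([np.linalg.norm(e),np.linalg.norm(e2)],1),"ang",round(np.degrees(np.arctan2(e[1],e[0])),1),"tool cm to it",round(d@X/10,2),round(d@Y/10,2))
E
python3 -c "
from h import *
wplate([[260,213],[338,212],[339,253],[261,254]],12)"
```

```text
plate [ 517.  -192.1   12. ] chuck [ -88.8 -160.3] size [73.6 40.5] ang -16.4 tool cm to it -2.79 -1.61
```

```bash
python3 -c "
from plates import *
im,o=plates();print(*o,sep='\n');cv2.imwrite('pics/t13.png',cv2.resize(im[160:310,300:480],None,fx=4,fy=4))
togo(517,-192,5,73.6)"
```

```text
(array([ 412. , -313.9]), array([73.7, 40.7]), np.float32(13.1))
(array([ 551.7, -418.6]), array([41. , 74.9]), np.float32(-7.0))
(array([ 493.3, -182.2]), array([194.5, 379.4]), np.float32(-27.3))
at [ 541.  -169.8  111.9] ang 72.8 F [-0.1 -0.1  0.3] gap 94.1 t 34.6
tool cm [-2.83 -1.64 10.69] n 3 per row [-0.94 -0.55  3.56] yaw units -0.1558027161531413
```

View pics/t13.png

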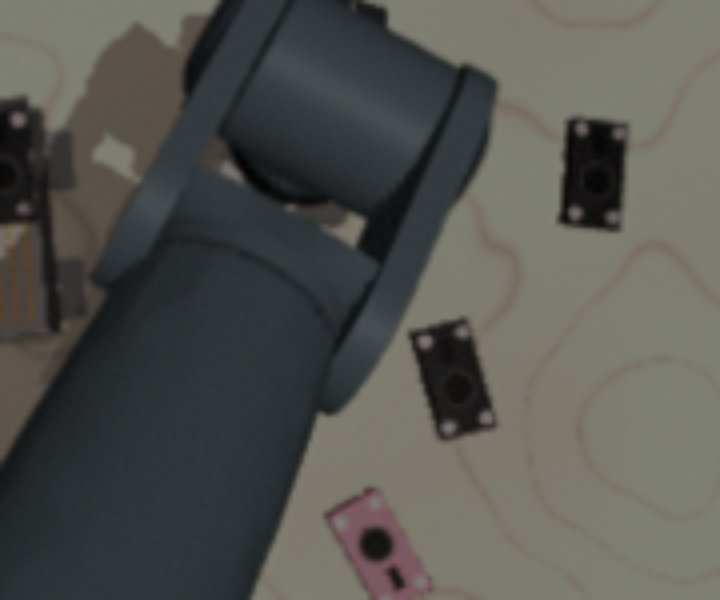

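{"method": "send_rows", "body": {
  "commands": [
    [-1.4,-0.8,1,0],
    [-1.4,-0.8,1,0],
    [0,0,1,0],
    [0,0,0,0]
  ]
}}

```text
clock: 35.15
tool_pos: [515.5, -190.9, 78.2]
tcp_rot: [-0.007, 0.804, 0.594, 0.008]
ft_force: [0.2, -0.1, 0.3]
finger_gap: 1.001
```

```bash
python3 -c "
from h import *
togo(517,-192,5,73.6);tz()
cv2.imwrite('pics/w14.png',camera('wrist'))"
```

```text
at [ 515.5 -190.9   78.2] ang 72.9 F [ 0.2 -0.1  0.3] gap 94.1 t 35.1
tool cm [-0.07  0.17  7.32] n 2 per row [-0.03  0.09  3.66] yaw units -0.13524050611346183
tool z tilt deg world xy [0.24 1.17] F [ 0.2 -0.1  0.3] gap 94.1
```

View pics/w14.png

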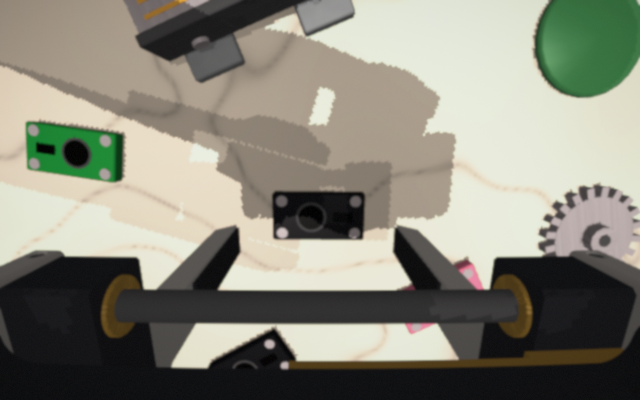

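Plate B is now centred between the jaws at (318,215). It had been knocked about 28 mm aside.

{"method": "send_rows", "body": {
  "commands": [
    [0,0.1,2.0,0],
    [0,0,2.0,0],
    [0,0,1.5,0],
    [0,0,1.0,0],
    [0,0,0.4,0],
    [0,0,0,0]
  ]
}}

```text
clock: 35.95
tool_pos: [520.5, -190.7, 10.0]
tcp_rot: [-0.004, 0.804, 0.595, 0.009]
ft_force: [-0.2, 0.1, 0.9]
finger_gap: 1.0
```

```bash
python3 -c "
from h import *
togo(517,-192,5,73.6);tz()"
```

```text
at [ 520.5 -190.7   10. ] ang 73.0 F [-0.2  0.1  0.9] gap 94.0 t 36.0
tool cm [-0.23 -0.3   0.5 ] n 1 per row [-0.23 -0.3   0.5 ] yaw units -0.11381337094386482
tool z tilt deg world xy [0.58 0.97] F [-0.2  0.1  0.9] gap 94.0
```

{"method": "send_rows", "body": {
  "commands": [
    [-0.2,-0.2,0.3,0],
    [0,0,0.3,0],
    [0,0,0,0]
  ]
}}

```text
clock: 36.33
tool_pos: [518.7, -192.5, 4.7]
tcp_rot: [-0.003, 0.804, 0.595, 0.01]
ft_force: [0.5, -0.1, 0.1]
finger_gap: 0.996
```

{"method": "send_rows", "body": {
  "commands": [
    [0,0,0,0],
    [0,0,0,0],
    [0,0,0,0],
    [0,0,0,0]
  ],
  "claw": -1,
  "newtons": 25
}}

```text
clock: 36.83
tool_pos: [518.6, -192.6, 4.9]
tcp_rot: [-0.003, 0.804, 0.595, 0.009]
ft_force: [-0.0, 0.6, -0.6]
finger_gap: 0.807
```

{"method": "send_rows", "body": {
  "commands": [
    [0,0,-1.5,0],
    [0,0,-3,0],
    [0,0,-3,0],
    [0,0,-2,0],
    [0,0,0,0]
  ]
}}

```text
clock: 37.45
tool_pos: [517.1, -193.7, 104.8]
tcp_rot: [-0.003, 0.804, 0.595, 0.009]
ft_force: [-0.7, 0.4, -2.4]
finger_gap: 0.804
```

```bash
python3 -c "
from h import *
cgo(-60,70,110);tz();cv2.imwrite('pics/w15.png',camera('wrist'))"
```

```text
chuck now [ -88.9 -161.9]
at [ 517.1 -193.7  104.8] ang 73.0 F [-0.7  0.4 -2.4] gap 75.6 t 37.5
tool cm [22.63 -5.84 -0.52] n 5 per row [ 4.53 -1.17 -0.1 ] yaw units -4.312747782218105
tool z tilt deg world xy [0.68 0.91] F [-0.7  0.4 -2.4] gap 75.6
```

View pics/w15.png

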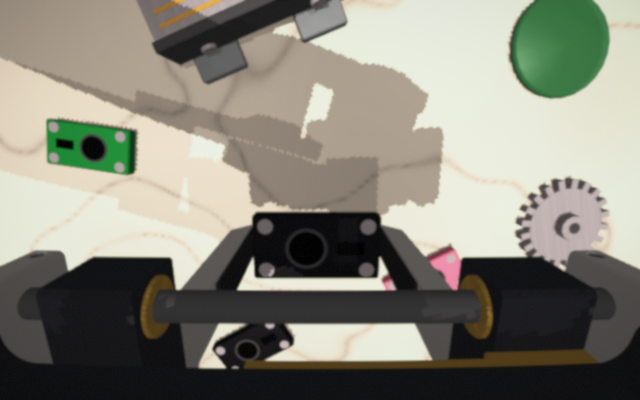

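```bash
python3 -c "
from h import *
wplate([[253,213],[379,213],[381,277],[254,277]],112)"
```

```text
plate [ 516.5 -193.2  112. ] chuck [ -89.4 -161.4] size [74.  39.6] ang -17.0 tool cm to it 0.0 0.0
```

{"method": "send_rows", "body": {
  "commands": [
    [3,-0.8,-0.2,-0.4],
    [3,-0.8,-0.2,-0.6],
    [3,-0.8,-0.2,-0.6],
    [3,-0.8,-0.2,-0.6],
    [2,-0.8,-0.2,-0.6],
    [2,0,-0.2,-0.6],
    [1.5,0,-0.2,-0.6],
    [0,0,0,-0.2],
    [0,0,0,0]
  ]
}}

```text
clock: 38.62
tool_pos: [501.0, -7.4, 113.6]
tcp_rot: [-0.008, 0.677, 0.736, 0.007]
ft_force: [0.5, 0.6, -1.4]
finger_gap: 0.807
```

```bash
python3 -c "
from h import *
cgo(-60,66,110);tz()"
```

```text
chuck now [-90.   25.1]
at [501.   -7.4 113.6] ang 94.8 F [ 0.5  0.6 -1.4] gap 75.9 t 38.6
tool cm [4.08 3.01 0.36] n 1 per row [4.08 3.01 0.36] yaw units 0.03747852520002084
tool z tilt deg world xy [-0.18  1.22] F [ 0.5  0.6 -1.4] gap 75.9
```

{"method": "send_rows", "body": {
  "commands": [
    [2,1.5,0,0],
    [2,1.4,0,0],
    [0.2,0,1.5,0],
    [0,0,1.5,0],
    [0,0,1.0,0],
    [0,0,0.8,0],
    [0,0,0,0]
  ]
}}

```text
clock: 39.5
tool_pos: [525.0, 34.1, 61.2]
tcp_rot: [-0.009, 0.68, 0.734, 0.005]
ft_force: [0.1, -0.5, -0.1]
finger_gap: 0.804
```

```bash
python3 -c "
from h import *
cgo(-60,66,57);tz()
cv2.imwrite('pics/w16.png',camera('wrist'))"
```

```text
chuck now [-62.7  64.5]
at [525.   34.1  61.2] ang 94.4 F [ 0.1 -0.5 -0.1] gap 75.6 t 39.5
tool cm [0.15 0.27 0.42] n 1 per row [0.15 0.27 0.42] yaw units -0.04404380442807678
tool z tilt deg world xy [-0.41  1.15] F [ 0.1 -0.5 -0.1] gap 75.6
```

View pics/w16.png

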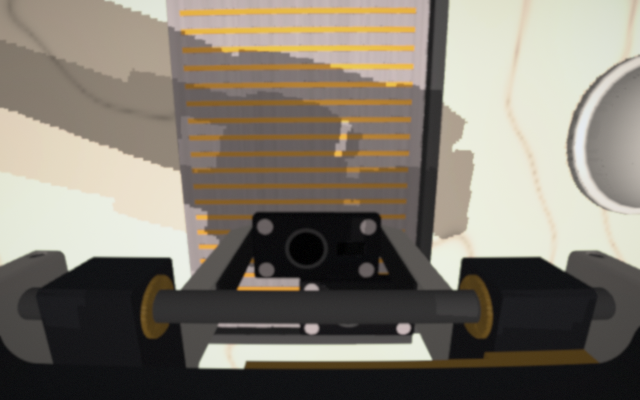

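{"method": "send_rows", "body": {
  "commands": [
    [0,0,0.4,0],
    [-0.2,0,0.1,0],
    [-0.2,0,0,0],
    [-0.2,0,0,0],
    [0,0,0,0]
  ]
}}

```text
clock: 40.17
tool_pos: [526.3, 29.0, 57.5]
tcp_rot: [-0.01, 0.679, 0.734, 0.007]
ft_force: [0.7, 0.1, -2.7]
finger_gap: 0.802
```

```bash
python3 -c "
from h import *
cgo(-60,60,55);tz()"
```

```text
chuck now [-61.8  59.4]
at [526.3  29.   57.5] ang 94.4 F [ 0.7  0.1 -2.7] gap 75.4 t 40.2
tool cm [0.06 0.18 0.25] n 1 per row [0.06 0.18 0.25] yaw units -0.04254724036812831
tool z tilt deg world xy [-0.28  1.3 ] F [ 0.7  0.1 -2.7] gap 75.4
```

{"method": "send_rows", "body": {
  "commands": [
    [-0.2,0,0.1,0],
    [-0.1,0,0.1,0],
    [0,0,0.1,0],
    [0,0,0,0]
  ]
}}

```text
clock: 40.67
tool_pos: [526.7, 29.0, 55.4]
tcp_rot: [-0.011, 0.679, 0.734, 0.009]
ft_force: [-0.1, 3.4, -2.6]
finger_gap: 0.806
```

```bash
python3 -c "
from h import *
cgo(-60,60,55);tz()"
```

```text
chuck now [-61.4  59.3]
at [526.7  29.   55.4] ang 94.4 F [-0.1  3.4 -2.6] gap 75.8 t 40.7
tool cm [0.07 0.14 0.04] n 1 per row [0.07 0.14 0.04] yaw units -0.035058805495282286
tool z tilt deg world xy [-0.27  1.63] F [-0.1  3.4 -2.6] gap 75.8
```

{"method": "send_rows", "body": {
  "commands": [
    [0,0,0.1,0],
    [0,0,0,0]
  ]
}}

```text
clock: 40.92
tool_pos: [526.8, 29.0, 55.3]
tcp_rot: [-0.012, 0.679, 0.734, 0.009]
ft_force: [-0.7, 1.4, -1.1]
finger_gap: 0.804
```

{"method": "send_rows", "body": {
  "commands": [
    [0,0,0,0],
    [0,0,0,0],
    [0,0,-1,0],
    [0,0,-2,0],
    [0,0,-2,0],
    [0,0,0,0]
  ],
  "claw": 0.79
}}

```text
clock: 41.68
tool_pos: [529.2, 25.5, 109.2]
tcp_rot: [-0.008, 0.679, 0.734, 0.009]
ft_force: [0.5, 0.3, 0.5]
finger_gap: 0.897
```

{"method": "send_rows", "body": {
  "commands": [
    [0,-2,0,0],
    [0,-2.5,0,0],
    [0,-2.5,0,0],
    [0,0,0,0],
    [0,0,0,0],
    [0,0,0,0]
  ],
  "claw": -1
}}

```text
clock: 42.42
tool_pos: [458.5, 19.7, 107.5]
tcp_rot: [-0.008, 0.68, 0.733, 0.009]
ft_force: [-0.4, -0.2, -0.0]
finger_gap: 0.29
```

```bash
python3 -c "
from h import *
cgo(-115,62,56);tz()
cv2.imwrite('pics/w17.png',camera('wrist'))"
```

```text
chuck now [-130.1   55.5]
at [458.5  19.7 107.5] ang 94.4 F [-0.4 -0.2 -0. ] gap 27.3 t 42.4
tool cm [0.66 1.51 5.15] n 2 per row [0.33 0.76 2.57] yaw units -0.04805211098158111
tool z tilt deg world xy [0.01 1.4 ] F [-0.4 -0.2 -0. ] gap 27.3
```

View pics/w17.png

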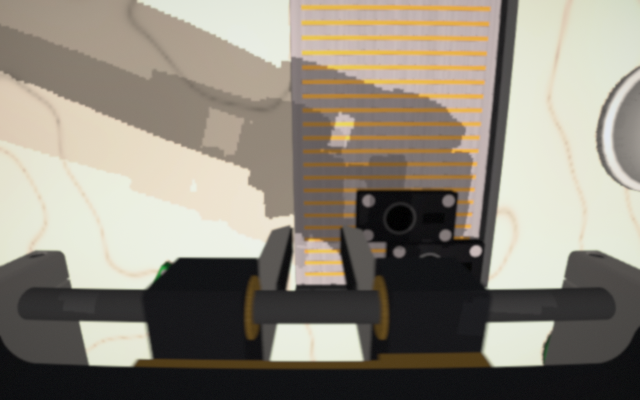

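{"method": "send_rows", "body": {
  "commands": [
    [0.6,0,2,0],
    [0,0,2,0],
    [0,0,1,0],
    [0,0,0,0],
    [0,0,0,0]
  ]
}}

```text
clock: 43.1
tool_pos: [461.5, 26.6, 57.7]
tcp_rot: [-0.007, 0.68, 0.734, 0.01]
ft_force: [0.6, 0.5, 0.6]
finger_gap: 0.01
```

```bash
python3 -c "
from h import *
cgo(-88,61,56);tz()"
```

```text
chuck now [-126.6   62.2]
at [461.5  26.6  57.7] ang 94.4 F [0.6 0.5 0.6] gap 0.9 t 43.1
tool cm [-0.11  3.86  0.17] n 1 per row [-0.11  3.86  0.17] yaw units -0.04379312243057711
tool z tilt deg world xy [0.2  1.36] F [0.6 0.5 0.6] gap 0.9
```

{"method": "send_rows", "body": {
  "commands": [
    [-0.1,0.8,0.1,0],
    [0,0.8,0.1,0],
    [0,0.8,0,0],
    [0,0.6,0,0],
    [0,0.5,0,0],
    [0,0.3,0,0],
    [0,0.3,0,0],
    [0,0.2,0,0]
  ]
}}

```text
clock: 44.1
tool_pos: [506.7, 28.9, 56.9]
tcp_rot: [-0.008, 0.679, 0.734, 0.009]
ft_force: [-8.4, -1.5, 7.9]
finger_gap: 0.002
```

```bash
python3 -c "
from h import *
cgo(-83,61,56);tz()"
```

```text
chuck now [-81.4  60.8]
at [506.7  28.9  56.9] ang 94.4 F [-8.4 -1.5  7.9] gap 0.2 t 44.1
tool cm [ 0.02 -0.16  0.09] n 1 per row [ 0.02 -0.16  0.09] yaw units -0.03649492544078612
tool z tilt deg world xy [0.02 1.32] F [-8.4 -1.5  7.9] gap 0.2
```

Contact with the rail. I'll push a little more, then retract and look.

{"method": "send_rows", "body": {
  "commands": [
    [0,0.2,0,0],
    [0,0.2,0,0],
    [0,-0.5,0,0],
    [0,-1.5,-3,0],
    [0,0,-4,0],
    [0,0,0,0]
  ],
  "claw": -1
}}

```text
clock: 44.85
tool_pos: [487.9, 25.7, 128.6]
tcp_rot: [-0.01, 0.679, 0.734, 0.006]
ft_force: [-0.8, -0.2, -0.2]
finger_gap: 0.007
```

```bash
python3 -c "
from plates import *
tz();i=camera('wrist');cv2.imwrite('pics/w18.png',i)
im,o=plates();print(*o,sep='\n')
togo(412,-314,115,104)"
```

```text
tool z tilt deg world xy [-0.43  1.28] F [-0.8 -0.2 -0.2] gap 0.6
(array([ 412. , -314.2]), array([74.2, 40.6]), np.float32(14.0))
(array([ 551.7, -418.5]), array([41.2, 74.9]), np.float32(-7.0))
at [485.2  26.2 125.1] ang 94.5 F [ 0.4 -0.2 -0.1] gap 0.1 t 45.0
tool cm [-33.34  -9.94   1.01] n 7 per row [-4.76 -1.42  0.14] yaw units -1.9077604551955574
```

View pics/w18.png

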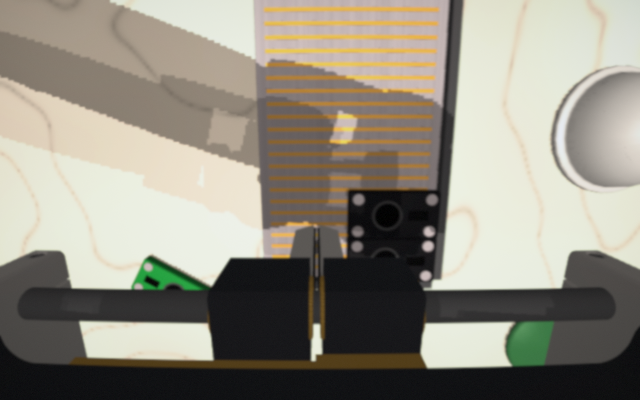

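{"method": "send_rows", "body": {
  "commands": [
    [-3.5,-1,-0.1,-0.4],
    [-3.8,-1,-0.1,-0.4],
    [-3.8,-1,-0.1,-0.4],
    [-3.8,-1,-0.1,-0.4],
    [-3.8,-1,-0.1,-0.3],
    [-3.8,-1,-0.1,0],
    [-3.5,-1,-0.1,0],
    [-3,-1,0,0],
    [-2,-1,0,0],
    [0,0,0,0]
  ],
  "claw": 1
}}

```text
clock: 46.2
tool_pos: [447.2, -299.3, 106.3]
tcp_rot: [-0.025, 0.613, 0.79, 0.005]
ft_force: [-0.1, 0.2, 0.1]
finger_gap: 0.989
```

```bash
python3 -c "
from h import *
togo(412,-314,60,103.7);tz()"
```

```text
at [ 447.2 -299.3  106.3] ang 104.4 F [-0.1  0.2  0.1] gap 92.9 t 46.2
tool cm [-0.56 -3.78  4.63] n 1 per row [-0.56 -3.78  4.63] yaw units 0.13009964288918924
tool z tilt deg world xy [-1.92  2.22] F [-0.1  0.2  0.1] gap 92.9
```

{"method": "send_rows", "body": {
  "commands": [
    [-0.3,-1.3,0,0.1],
    [-0.3,-1.3,0,0],
    [0,-1.2,1,0],
    [0,0,1,0],
    [0,0,1,0],
    [0,0,0,0]
  ]
}}

```text
clock: 46.95
tool_pos: [407.6, -310.3, 73.6]
tcp_rot: [-0.027, 0.615, 0.788, 0.005]
ft_force: [0.2, 0.4, -0.2]
finger_gap: 1.001
```

```bash
python3 -c "
from h import *
togo(412,-314,5,103.7);tz()
cv2.imwrite('pics/w19.png',camera('wrist'))"
```

```text
at [ 407.6 -310.3   73.6] ang 104.0 F [ 0.2  0.4 -0.2] gap 94.1 t 47.0
tool cm [-0.46  0.33  6.86] n 2 per row [-0.23  0.17  3.43] yaw units 0.05177779794653361
tool z tilt deg world xy [-2.02  2.36] F [ 0.2  0.4 -0.2] gap 94.1
```

View pics/w19.png

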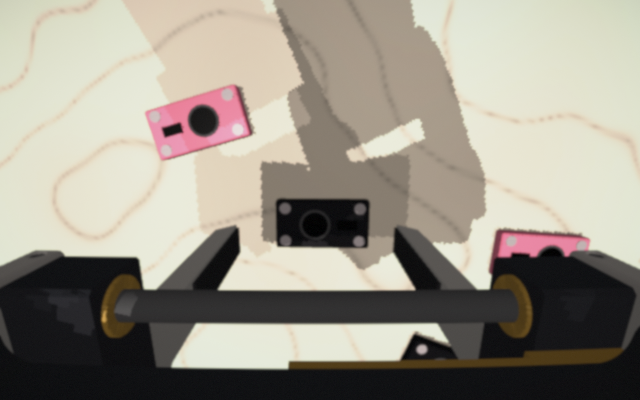

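```bash
python3 -c "
from h import *
wplate([[277,200],[368,200],[369,246],[277,246]],12)"
```

```text
plate [ 413.  -314.7   12. ] chuck [-202.4 -274.2] size [74.1 38.4] ang 14.4 tool cm to it -0.52 0.39
```

{"method": "send_rows", "body": {
  "commands": [
    [-0.3,0.2,1.8,0],
    [0,0,1.8,0],
    [0,0,1.5,0],
    [0,0,0.8,0],
    [0,0,0,0]
  ]
}}

```text
clock: 47.62
tool_pos: [409.6, -310.9, 11.0]
tcp_rot: [-0.026, 0.615, 0.788, 0.005]
ft_force: [0.0, 0.2, -0.1]
finger_gap: 1.001
```

```bash
python3 -c "
from h import *
togo(412,-314,5,103.7);tz()"
```

```text
at [ 409.6 -310.9   11. ] ang 104.0 F [ 0.   0.2 -0.1] gap 94.1 t 47.6
tool cm [-0.36  0.16  0.6 ] n 1 per row [-0.36  0.16  0.6 ] yaw units 0.06340316061518933
tool z tilt deg world xy [-1.96  2.3 ] F [ 0.   0.2 -0.1] gap 94.1
```

{"method": "send_rows", "body": {
  "commands": [
    [-0.4,0.2,0.3,0],
    [0,0,0.3,0],
    [0,0,0,0]
  ]
}}

```text
clock: 48.0
tool_pos: [413.3, -315.2, 5.4]
tcp_rot: [-0.025, 0.615, 0.788, 0.005]
ft_force: [-0.1, 0.1, 0.0]
finger_gap: 0.999
```

{"method": "send_rows", "body": {
  "commands": [
    [0,0,0,0],
    [0,0,0,0],
    [0,0,0,0],
    [0,0,0,0]
  ],
  "claw": -1,
  "newtons": 25
}}

```text
clock: 48.5
tool_pos: [413.4, -315.5, 5.9]
tcp_rot: [-0.024, 0.615, 0.788, 0.005]
ft_force: [-0.1, -0.1, -0.5]
finger_gap: 0.806
```

{"method": "send_rows", "body": {
  "commands": [
    [0,0,-1.5,0],
    [0,0,-3,0],
    [0,0,-3,0],
    [0,0,-2,0],
    [0,0,0,0]
  ]
}}

```text
clock: 49.12
tool_pos: [416.0, -318.2, 105.3]
tcp_rot: [-0.025, 0.615, 0.788, 0.005]
ft_force: [0.4, 0.2, -2.3]
finger_gap: 0.802
```

```bash
python3 -c "
from h import *
cgo(-60,108,115);tz();cv2.imwrite('pics/w20.png',camera('wrist'))"
```

```text
chuck now [-199.7 -277.9]
at [ 416.  -318.2  105.3] ang 104.0 F [ 0.4  0.2 -2.3] gap 75.4 t 49.1
tool cm [35.78 20.1  -0.97] n 8 per row [ 4.47  2.51 -0.12] yaw units 1.885173065111826
tool z tilt deg world xy [-1.88  2.22] F [ 0.4  0.2 -2.3] gap 75.4
```

View pics/w20.png

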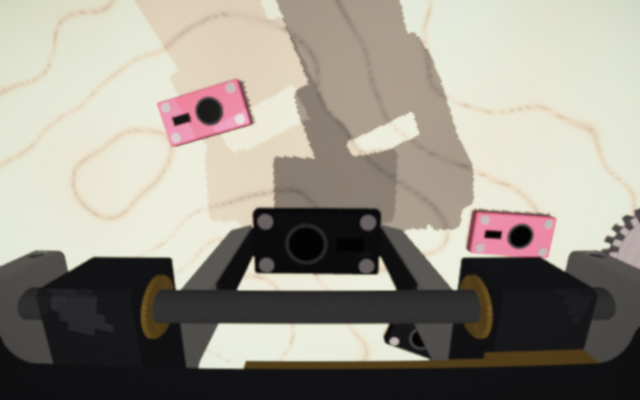

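{"method": "send_rows", "body": {
  "commands": [
    [2.5,1.5,-0.2,0.3],
    [3,2,-0.2,0.4],
    [3,2,-0.2,0.4],
    [3,2,-0.2,0.4],
    [3,2,-0.2,0.3],
    [3,2,-0.2,0],
    [3,1.5,-0.2,0],
    [3,1.5,-0.2,0],
    [2.5,1,0,0],
    [0,0,0,0]
  ]
}}

```text
clock: 50.42
tool_pos: [529.2, -26.6, 115.4]
tcp_rot: [-0.038, 0.678, 0.734, 0.0]
ft_force: [-0.1, 0.1, -2.6]
finger_gap: 0.802
```

```bash
python3 -c "
from h import *
cgo(-60,108,115);tz()"
```

```text
chuck now [-63.4   3.7]
at [529.2 -26.6 115.4] ang 94.5 F [-0.1  0.1 -2.6] gap 75.4 t 50.4
tool cm [10.43  0.33  0.04] n 3 per row [3.48 0.11 0.01] yaw units -0.013828676166156129
tool z tilt deg world xy [-3.15  2.96] F [-0.1  0.1 -2.6] gap 75.4
```

{"method": "send_rows", "body": {
  "commands": [
    [2.5,0,-0.1,0],
    [2.5,0,-0.1,0],
    [2.5,0,-0.1,0],
    [2.3,0.3,0,0],
    [0,0,1.5,0],
    [0,0,1.5,0],
    [0,0,1.2,0],
    [0,0,0.5,0],
    [0,0,0,0]
  ]
}}

```text
clock: 51.55
tool_pos: [515.4, 69.7, 66.3]
tcp_rot: [-0.043, 0.68, 0.732, -0.005]
ft_force: [0.3, -0.4, -3.2]
finger_gap: 0.8
```

```bash
python3 -c "
from h import *
cgo(-60,104,57);tz();cv2.imwrite('pics/w21.png',camera('wrist'))"
```

```text
chuck now [-69.4 100.8]
at [515.4  69.7  66.3] ang 94.1 F [ 0.3 -0.4 -3.2] gap 75.2 t 51.5
tool cm [0.33 0.94 0.93] n 1 per row [0.33 0.94 0.93] yaw units -0.10169222948044876
tool z tilt deg world xy [-3.96  2.91] F [ 0.3 -0.4 -3.2] gap 75.2
```

View pics/w21.png

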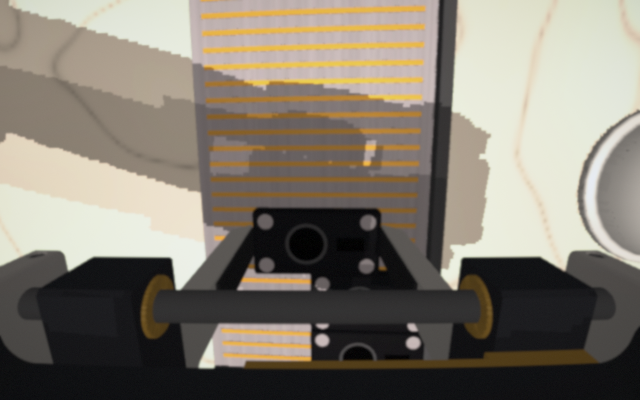

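{"method": "send_rows", "body": {
  "commands": [
    [0.2,0,0.3,0],
    [0,0,0.3,0],
    [0,0,0.2,0],
    [0,0,0.2,0]
  ]
}}

```text
clock: 52.1
tool_pos: [516.1, 72.3, 57.6]
tcp_rot: [-0.041, 0.68, 0.732, -0.004]
ft_force: [-0.7, -0.5, -2.8]
finger_gap: 0.799
```

```bash
python3 -c "
from h import *
cgo(-60,104,57);tz()"
```

```text
chuck now [-68.5 103.3]
at [516.1  72.3  57.6] ang 94.1 F [-0.7 -0.5 -2.8] gap 75.1 t 52.1
tool cm [0.08 0.85 0.06] n 1 per row [0.08 0.85 0.06] yaw units -0.09558516371845371
tool z tilt deg world xy [-3.74  2.89] F [-0.7 -0.5 -2.8] gap 75.1
```

{"method": "send_rows", "body": {
  "commands": [
    [-0.2,0,0.1,0],
    [-0.2,0,0.1,0],
    [-0.1,0,0.1,0],
    [0,0,0,0]
  ]
}}

```text
clock: 52.6
tool_pos: [517.9, 68.7, 57.4]
tcp_rot: [-0.041, 0.68, 0.732, -0.002]
ft_force: [-0.5, 0.6, -2.5]
finger_gap: 0.8
```

```bash
python3 -c "
from h import *
cgo(-60,104,57);tz()"
```

```text
chuck now [-67.   99.6]
at [517.9  68.7  57.4] ang 94.2 F [-0.5  0.6 -2.5] gap 75.2 t 52.6
tool cm [0.45 0.7  0.04] n 1 per row [0.45 0.7  0.04] yaw units -0.08743442228230265
tool z tilt deg world xy [-3.59  3.06] F [-0.5  0.6 -2.5] gap 75.2
```

{"method": "send_rows", "body": {
  "commands": [
    [0.1,0,0.2,0],
    [0,0,0.2,0],
    [0,0,0.2,0]
  ]
}}

```text
clock: 52.98
tool_pos: [518.1, 68.8, 56.8]
tcp_rot: [-0.041, 0.679, 0.733, -0.004]
ft_force: [-9.3, 1.2, 16.5]
finger_gap: 0.805
```

```bash
python3 -c "
from h import *
cgo(-60,104,57);tz()"
```

```text
chuck now [-66.9  99.7]
at [518.1  68.8  56.8] ang 94.2 F [-9.3  1.2 16.5] gap 75.7 t 53.0
tool cm [ 0.44  0.68 -0.02] n 1 per row [ 0.44  0.68 -0.02] yaw units -0.07325664452704927
tool z tilt deg world xy [-3.75  2.92] F [-9.3  1.2 16.5] gap 75.7
```

Down on the face. Release, then use closed fingers behind it.

{"method": "send_rows", "body": {
  "commands": [
    [0,0,0,0],
    [0,0,0,0],
    [0,0,-1,0],
    [0,0,-2,0],
    [0,0,-2,0],
    [0,0,0,0]
  ],
  "claw": 0.79
}}

```text
clock: 53.72
tool_pos: [522.5, 65.0, 109.0]
tcp_rot: [-0.04, 0.68, 0.733, -0.003]
ft_force: [0.8, 0.5, -0.5]
finger_gap: 0.894
```

```bash
python3 -c "
from h import *
cgo(40,104,115);tz();cv2.imwrite('pics/w22.png',camera('wrist'))"
```

```text
chuck now [-62.8  95.6]
at [522.5  65.  109. ] ang 94.2 F [ 0.8  0.5 -0.5] gap 84.0 t 53.7
tool cm [ 0.91 10.27 -0.6 ] n 3 per row [ 0.3   3.42 -0.2 ] yaw units -0.07943798001304003
tool z tilt deg world xy [-3.61  2.82] F [ 0.8  0.5 -0.5] gap 84.0
```

View pics/w22.png

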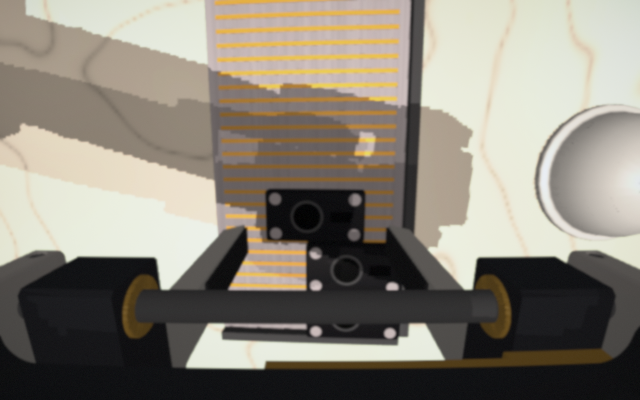

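{"method": "send_rows", "body": {
  "commands": [
    [0,2.5,-0.2,0],
    [0,2.8,-0.2,0],
    [0,2.8,-0.2,0],
    [0,2.5,0,0],
    [0,0,1.5,0],
    [0,0,2,0],
    [0,0,2,0],
    [0,0,1,0],
    [0,0,0,0]
  ],
  "claw": -1
}}

```text
clock: 54.9
tool_pos: [615.9, 77.1, 28.3]
tcp_rot: [-0.047, 0.679, 0.732, -0.01]
ft_force: [0.3, -0.6, 0.1]
finger_gap: 0.004
```

```bash
python3 -c "
from h import *
cgo(23,104,44);tz()"
```

```text
chuck now [ 31.4 100.1]
at [615.9  77.1  28.3] ang 94.1 F [ 0.3 -0.6  0.1] gap 0.3 t 54.9
tool cm [ 0.38 -0.84 -1.57] n 1 per row [ 0.38 -0.84 -1.57] yaw units -0.09033743788165224
tool z tilt deg world xy [-4.7   2.88] F [ 0.3 -0.6  0.1] gap 0.3
```

{"method": "send_rows", "body": {
  "commands": [
    [0,0,-1,0],
    [0,-0.6,0,0],
    [0,-0.6,0,0],
    [0,-0.6,0,0],
    [0,-0.6,0,0],
    [0,-0.6,0.2,0]
  ]
}}

```text
clock: 55.65
tool_pos: [606.5, 74.9, 45.8]
tcp_rot: [-0.026, 0.682, 0.731, 0.012]
ft_force: [16.4, 3.5, -8.0]
finger_gap: 0.006
```

```bash
python3 -c "
from h import *
cgo(23,104,44);tz()"
```

```text
chuck now [21.8 98.7]
at [606.5  74.9  45.8] ang 94.0 F [16.4  3.5 -8. ] gap 0.6 t 55.6
tool cm [0.54 0.12 0.18] n 1 per row [0.54 0.12 0.18] yaw units -0.12104797368382378
tool z tilt deg world xy [-1.3   3.02] F [16.4  3.5 -8. ] gap 0.6
```

{"method": "send_rows", "body": {
  "commands": [
    [0,-0.6,0.2,0],
    [0,-0.6,0.2,0],
    [0,-0.6,0.2,0]
  ]
}}

```text
clock: 56.02
tool_pos: [607.0, 74.8, 46.5]
tcp_rot: [-0.008, 0.683, 0.73, 0.031]
ft_force: [16.1, 3.8, -9.2]
finger_gap: 0.004
```

```bash
python3 -c "
from h import *
cgo(23,104,44);tz()"
```

```text
chuck now [22.3 98.6]
at [607.   74.8  46.5] ang 93.8 F [16.1  3.8 -9.2] gap 0.4 t 56.0
tool cm [0.54 0.06 0.25] n 1 per row [0.54 0.06 0.25] yaw units -0.15468436988910525
tool z tilt deg world xy [1.73 3.17] F [16.1  3.8 -9.2] gap 0.4
```

{"method": "send_rows", "body": {
  "commands": [
    [0,0.6,0,0],
    [0,0,-2,0],
    [0,0,-2.5,0],
    [0,0,-2,-0.1],
    [0,-3,0,0],
    [0,-3,0,0],
    [0,-3,0,0],
    [0,-3,0,0],
    [0,-2.5,0,0],
    [0,0,0,0]
  ]
}}

```text
clock: 57.28
tool_pos: [462.7, 59.4, 120.2]
tcp_rot: [-0.004, 0.68, 0.733, 0.033]
ft_force: [-0.1, 0.2, 0.8]
finger_gap: 0.004
```

```bash
python3 -c "
from h import *
cgo(-128,101,57);tz()"
```

```text
chuck now [-122.8   94.8]
at [462.7  59.4 120.2] ang 94.4 F [-0.1  0.2  0.8] gap 0.4 t 57.3
tool cm [ 0.62 -0.52  6.32] n 2 per row [ 0.31 -0.26  3.16] yaw units -0.04179608299475603
tool z tilt deg world xy [2.23 3.04] F [-0.1  0.2  0.8] gap 0.4
```

{"method": "send_rows", "body": {
  "commands": [
    [0.5,-1.0,1.5,0],
    [0,0,2,0],
    [0,0,1.8,0],
    [0,0,0.5,0],
    [0,0,0,0]
  ]
}}

```text
clock: 57.9
tool_pos: [455.6, 67.8, 60.2]
tcp_rot: [-0.003, 0.679, 0.733, 0.033]
ft_force: [0.3, 0.2, -0.7]
finger_gap: 0.007
```

```bash
python3 -c "
from h import *
cgo(-83,101,57);tz()"
```

```text
chuck now [-129.2  103.7]
at [455.6  67.8  60.2] ang 94.4 F [ 0.3  0.2 -0.7] gap 0.7 t 57.9
tool cm [-0.25  4.62  0.32] n 1 per row [-0.25  4.62  0.32] yaw units -0.036277575985997144
tool z tilt deg world xy [2.28 3.04] F [ 0.3  0.2 -0.7] gap 0.7
```

{"method": "send_rows", "body": {
  "commands": [
    [-0.2,0.8,0.3,0],
    [0,0.8,0,0],
    [0,0.8,0,0],
    [0,0.7,0,0],
    [0,0.6,0,0],
    [0,0.4,0,0],
    [0,0.3,0,0],
    [0,0.2,0,0]
  ]
}}

```text
clock: 58.9
tool_pos: [505.4, 69.4, 60.1]
tcp_rot: [-0.003, 0.679, 0.733, 0.033]
ft_force: [-0.9, -0.5, 0.5]
finger_gap: 0.004
```

```bash
python3 -c "
from h import *
cgo(-83,101,57);tz()"
```

```text
chuck now [-79.4 101.3]
at [505.4  69.4  60.1] ang 94.4 F [-0.9 -0.5  0.5] gap 0.4 t 58.9
tool cm [-0.03 -0.36  0.31] n 1 per row [-0.03 -0.36  0.31] yaw units -0.03250790709330431
tool z tilt deg world xy [2.27 3.02] F [-0.9 -0.5  0.5] gap 0.4
```

```bash
python3 -c "
from h import *
i=camera('wrist');cv2.imwrite('pics/w23.png',i)
j=camera('side');cv2.imwrite('pics/s23.png',cv2.resize(j[195:345,220:390],None,fx=4,fy=4))"
```

```text
(no output)
```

View pics/w23.png

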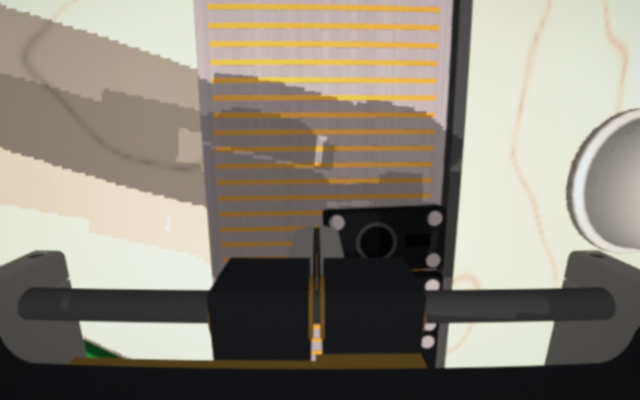

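View pics/s23.png

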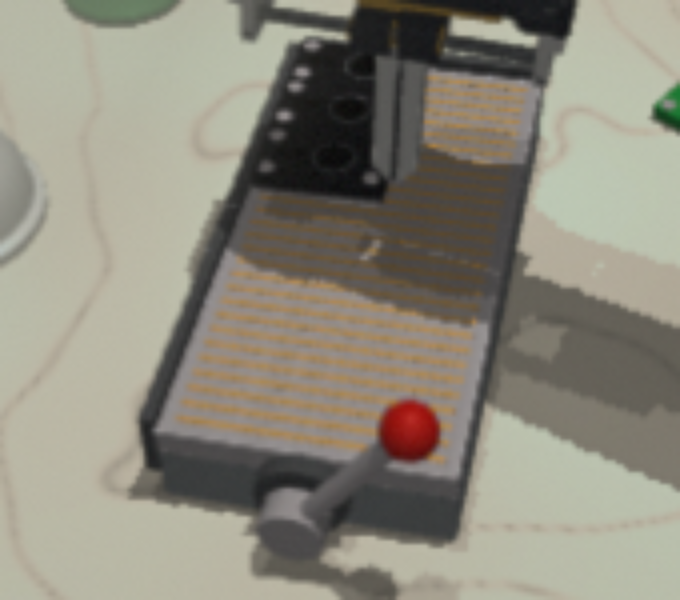

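{"method": "send_rows", "body": {
  "commands": [
    [0,-0.4,0,0],
    [0,0,0.4,0],
    [0,0.4,0,0],
    [0,0.3,0,0],
    [0,0.2,0,0],
    [0,0.2,0,0]
  ]
}}

```text
clock: 59.75
tool_pos: [502.9, 69.5, 56.4]
tcp_rot: [-0.013, 0.678, 0.735, 0.023]
ft_force: [-8.3, -1.8, 8.9]
finger_gap: 0.004
```

```bash
python3 -c "
from h import *
cgo(-83,101,57);tz()"
```

```text
chuck now [-81.9 101.6]
at [502.9  69.5  56.4] ang 94.6 F [-8.3 -1.8  8.9] gap 0.4 t 59.8
tool cm [-0.06 -0.11 -0.06] n 1 per row [-0.06 -0.11 -0.06] yaw units 0.0038929069207142676
tool z tilt deg world xy [0.69 2.9 ] F [-8.3 -1.8  8.9] gap 0.4
```

{"method": "send_rows", "body": {
  "commands": [
    [0,0.2,0,0],
    [0,-0.5,0,0],
    [0,-1.5,-2,0],
    [0,0,-4,0],
    [-2,0,0,0],
    [-3,0,0,0],
    [-3,0,0,0],
    [-3,0,0,0],
    [-2.5,0,0,0],
    [0,0,0,0]
  ]
}}

```text
clock: 61.0
tool_pos: [493.0, -73.2, 110.2]
tcp_rot: [-0.013, 0.677, 0.735, 0.022]
ft_force: [1.4, -0.1, -0.0]
finger_gap: 0.005
```

```bash
python3 -c "
from plates import *
cgo(-80,-45,46);tz()
cv2.imwrite('pics/w24.png',camera('wrist'))
im,o=plates();print(*o,sep='\n')"
```

```text
chuck now [-103.2  -39.8]
at [493.  -73.2 110.2] ang 94.7 F [ 1.4 -0.1 -0. ] gap 0.5 t 61.0
tool cm [-0.52  2.32  6.42] n 2 per row [-0.26  1.16  3.21] yaw units 0.01987409639395423
tool z tilt deg world xy [0.62 2.84] F [ 1.4 -0.1 -0. ] gap 0.5
(array([ 551.7, -418.6]), array([41.2, 74.9]), np.float32(-7.2))
(array([ 480., -141.]), array([129.8, 290.6]), np.float32(-0.7))
```

View pics/w24.png

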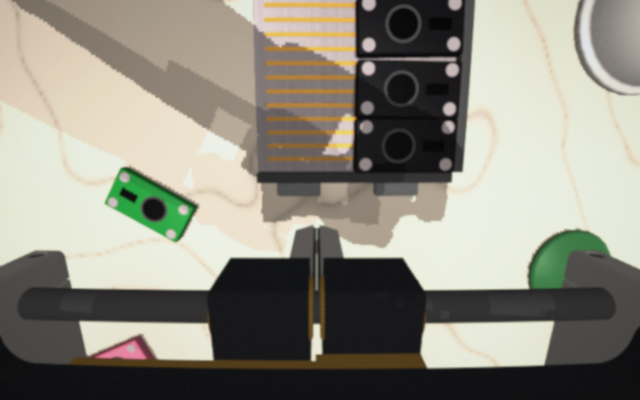

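{"method": "send_rows", "body": {
  "commands": [
    [-0.3,1.2,1,0],
    [0,1.0,1.5,0],
    [0,0,2,0],
    [0,0,1.5,0],
    [0,0,0,0]
  ]
}}

```text
clock: 61.72
tool_pos: [516.1, -64.7, 48.9]
tcp_rot: [-0.013, 0.675, 0.738, 0.023]
ft_force: [-0.4, 0.4, -0.0]
finger_gap: 0.006
```

{"method": "send_rows", "body": {
  "commands": [
    [0.8,0,0,0],
    [0.6,0,0,0],
    [0.6,0,0,0],
    [0.6,0,0,0]
  ]
}}

```text
clock: 62.22
tool_pos: [515.6, -52.3, 50.8]
tcp_rot: [0.002, 0.671, 0.741, 0.011]
ft_force: [1.1, -26.2, -13.5]
finger_gap: 0.007
```

```bash
python3 -c "
from h import *
cgo(-80,-20,46);tz()"
```

```text
chuck now [-79.  -20.8]
at [515.6 -52.3  50.8] ang 95.7 F [  1.1 -26.2 -13.5] gap 0.7 t 62.2
tool cm [ 0.08 -0.09  0.48] n 1 per row [ 0.08 -0.09  0.48] yaw units 0.2259339260318484
tool z tilt deg world xy [1.06 0.79] F [  1.1 -26.2 -13.5] gap 0.7
```

{"method": "send_rows", "body": {
  "commands": [
    [0.6,0,0.2,0],
    [0.6,0,0.2,0]
  ]
}}

```text
clock: 62.48
tool_pos: [515.8, -52.5, 50.7]
tcp_rot: [0.012, 0.668, 0.744, 0.002]
ft_force: [-8.2, -23.4, 6.4]
finger_gap: 0.004
```

{"method": "send_rows", "body": {
  "commands": [
    [-0.8,0,0,0],
    [-1,0,-2,0],
    [0,0,-2.5,0],
    [0,0,-2,0],
    [0,0,0,0]
  ]
}}

```text
clock: 63.1
tool_pos: [517.8, -69.9, 121.0]
tcp_rot: [0.014, 0.669, 0.744, 0.003]
ft_force: [-0.1, 0.1, 0.6]
finger_gap: 0.007
```

```bash
python3 -c "
from h import *
togo(551.7,-418.5,115,83.3);tz()"
```

```text
at [517.8 -69.9 121. ] ang 96.1 F [-0.1  0.1  0.6] gap 0.6 t 63.1
tool cm [-35.02  -0.31   0.6 ] n 8 per row [-4.38 -0.04  0.07] yaw units 2.5534703209728717
tool z tilt deg world xy [ 1.46 -0.83] F [-0.1  0.1  0.6] gap 0.6
```

{"method": "send_rows", "body": {
  "commands": [
    [-2.5,0,-0.1,0],
    [-3,0,-0.1,0],
    [-3,0,-0.1,0],
    [-3,0,-0.1,0],
    [-3,0,-0.1,0.4],
    [-3,0,-0.1,0.5],
    [-3,0,-0.1,0.5],
    [-3,0,-0.1,0.5],
    [-2.5,0,0,0.5],
    [0,0,0,0]
  ],
  "claw": 1
}}

```text
clock: 64.35
tool_pos: [531.3, -331.3, 122.8]
tcp_rot: [0.008, 0.744, 0.668, 0.005]
ft_force: [-0.5, -0.8, 0.2]
finger_gap: 0.994
```

```bash
python3 -c "
from h import *
togo(551.7,-418.5,115,83.3);tz()"
```

```text
at [ 531.3 -331.3  122.8] ang 83.8 F [-0.5 -0.8  0.2] gap 93.4 t 64.3
tool cm [-8.46  2.97  0.78] n 2 per row [-4.23  1.48  0.39] yaw units 0.10861469918577313
tool z tilt deg world xy [ 1.01 -0.29] F [-0.5 -0.8  0.2] gap 93.4
```

{"method": "send_rows", "body": {
  "commands": [
    [-2.0,0.7,0,0.1],
    [-2.0,0.7,0.5,0],
    [-2.0,0.7,1,0],
    [-2.0,0.7,1.5,0],
    [0,0,1.5,0],
    [0,0,0,0]
  ]
}}

```text
clock: 65.1
tool_pos: [551.8, -407.9, 74.1]
tcp_rot: [0.004, 0.745, 0.667, 0.006]
ft_force: [-0.3, 0.0, 0.4]
finger_gap: 1.001
```

```bash
python3 -c "
from h import *
togo(551.7,-418.5,5,83.3);tz();cv2.imwrite('pics/w25.png',camera('wrist'))"
```

```text
at [ 551.8 -407.9   74.1] ang 83.7 F [-0.3  0.   0.4] gap 94.1 t 65.1
tool cm [-1.06  0.11  6.91] n 2 per row [-0.53  0.05  3.46] yaw units 0.08691446403573763
tool z tilt deg world xy [0.84 0.1 ] F [-0.3  0.   0.4] gap 94.1
```

View pics/w25.png

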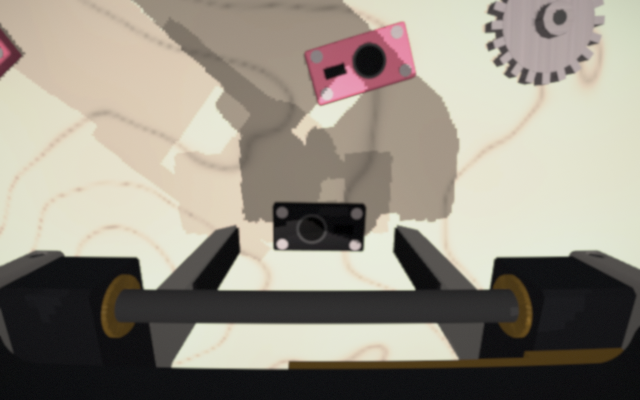

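{"method": "send_rows", "body": {
  "commands": [
    [-0.5,0,1.8,0],
    [-0.4,0,1.8,0],
    [0,0,1.5,0],
    [0,0,0.8,0],
    [0,0,0,0]
  ]
}}

```text
clock: 65.78
tool_pos: [552.3, -416.3, 12.3]
tcp_rot: [0.005, 0.744, 0.668, 0.006]
ft_force: [-0.1, -0.7, -0.4]
finger_gap: 1.002
```

```bash
python3 -c "
from h import *
togo(551.7,-418.5,5,83.3);tz()"
```

```text
at [ 552.3 -416.3   12.3] ang 83.8 F [-0.1 -0.7 -0.4] gap 94.2 t 65.8
tool cm [-0.22 -0.03  0.73] n 1 per row [-0.22 -0.03  0.73] yaw units 0.10265286084205627
tool z tilt deg world xy [0.91 0.05] F [-0.1 -0.7 -0.4] gap 94.2
```

{"method": "send_rows", "body": {
  "commands": [
    [-0.2,0,0.4,0],
    [0,0,0.3,0],
    [0,0,0,0]
  ]
}}

```text
clock: 66.15
tool_pos: [552.9, -419.1, 6.1]
tcp_rot: [0.006, 0.744, 0.668, 0.006]
ft_force: [0.5, -0.3, 0.0]
finger_gap: 1.001
```

{"method": "send_rows", "body": {
  "commands": [
    [0,0,0,0],
    [0,0,0,0],
    [0,0,0,0],
    [0,0,0,0]
  ],
  "claw": -1,
  "newtons": 25
}}

```text
clock: 66.65
tool_pos: [553.2, -419.5, 6.8]
tcp_rot: [0.007, 0.744, 0.668, 0.006]
ft_force: [-0.4, -0.0, -1.8]
finger_gap: 0.799
```

{"method": "send_rows", "body": {
  "commands": [
    [0,0,-1.5,0],
    [0,0,-3,0],
    [0,0,-3,0],
    [0,0,-2,0],
    [0,0,0,0]
  ]
}}

```text
clock: 67.28
tool_pos: [550.1, -417.9, 104.6]
tcp_rot: [0.004, 0.744, 0.668, 0.006]
ft_force: [0.5, 0.2, -3.0]
finger_gap: 0.799
```

```bash
python3 -c "
from h import *
cgo(-60,150,115);tz()"
```

```text
chuck now [ -74. -388.]
at [ 550.1 -417.9  104.6] ang 83.8 F [ 0.5  0.2 -3. ] gap 75.1 t 67.3
tool cm [53.11 -8.69 -1.04] n 11 per row [ 4.83 -0.79 -0.09] yaw units -2.1558157131091433
tool z tilt deg world xy [0.87 0.09] F [ 0.5  0.2 -3. ] gap 75.1
```

{"method": "send_rows", "body": {
  "commands": [
    [2.5,-0.5,-0.2,0],
    [3,-0.8,-0.2,0],
    [3,-0.8,-0.2,0],
    [3,-0.8,-0.2,0],
    [3,-0.8,-0.2,0],
    [3,-0.8,-0.2,0],
    [3,-0.8,-0.2,0],
    [3,-0.5,-0.2,-0.4],
    [3,0,-0.2,-0.4],
    [2,0,0,-0.4]
  ]
}}

```text
clock: 68.53
tool_pos: [511.8, -115.6, 111.6]
tcp_rot: [-0.006, 0.708, 0.706, 0.004]
ft_force: [-0.6, -0.3, -3.7]
finger_gap: 0.802
```

```bash
python3 -c "
from h import *
cgo(-60,150,115);tz()"
```

```text
chuck now [-87.9 -83.6]
at [ 511.8 -115.6  111.6] ang 89.8 F [-0.6 -0.3 -3.7] gap 75.4 t 68.5
tool cm [23.51  0.83 -0.34] n 5 per row [ 4.7   0.17 -0.07] yaw units -0.9568842969249317
tool z tilt deg world xy [-0.13  0.82] F [-0.6 -0.3 -3.7] gap 75.4
```

{"method": "send_rows", "body": {
  "commands": [
    [2.5,0,-0.2,-0.4],
    [3,0,-0.2,-0.4],
    [3,0.2,-0.2,-0.2],
    [3,0.4,-0.2,0],
    [3,0.4,-0.2,0],
    [3,0.4,0,0],
    [2,0.4,0,0],
    [0,0,0,0]
  ]
}}

```text
clock: 69.53
tool_pos: [513.4, 87.7, 118.9]
tcp_rot: [-0.009, 0.674, 0.739, 0.002]
ft_force: [0.1, -0.8, -4.0]
finger_gap: 0.801
```

```bash
python3 -c "
from h import *
cgo(-60,146,65);tz()"
```

```text
chuck now [-70.  118.9]
at [513.4  87.7 118.9] ang 95.2 F [ 0.1 -0.8 -4. ] gap 75.3 t 69.5
tool cm [2.7  1.03 5.39] n 2 per row [1.35 0.52 2.7 ] yaw units 0.1267056781280303
tool z tilt deg world xy [-0.65  0.84] F [ 0.1 -0.8 -4. ] gap 75.3
```

{"method": "send_rows", "body": {
  "commands": [
    [1.4,0.5,0,0.1],
    [1.3,0.5,0,0],
    [0.2,0,1.5,0],
    [0,0,1.5,0],
    [0,0,1.5,0],
    [0,0,0.7,0],
    [0,0,0,0]
  ]
}}

```text
clock: 70.4
tool_pos: [519.2, 118.0, 61.2]
tcp_rot: [-0.01, 0.678, 0.735, -0.0]
ft_force: [-0.2, -1.1, -2.7]
finger_gap: 0.806
```

```bash
python3 -c "
from h import *
cgo(-60,144,59);tz();cv2.imwrite('pics/w26.png',camera('wrist'))"
```

```text
chuck now [-61.8 148.6]
at [519.2 118.   61.2] ang 94.6 F [-0.2 -1.1 -2.7] gap 75.8 t 70.4
tool cm [-0.46  0.18  0.22] n 1 per row [-0.46  0.18  0.22] yaw units -0.00775547328802304
tool z tilt deg world xy [-0.9   0.79] F [-0.2 -1.1 -2.7] gap 75.8
```

View pics/w26.png

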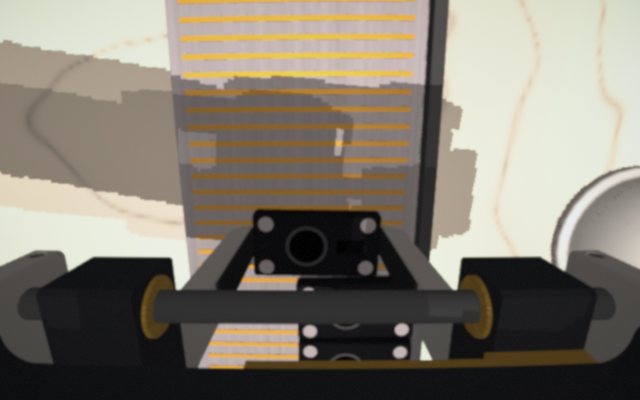

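{"method": "send_rows", "body": {
  "commands": [
    [-0.2,0,0.2,0],
    [-0.2,0,0.1,0],
    [-0.2,0,0.1,0],
    [-0.1,0,0,0],
    [0,0,0,0]
  ]
}}

```text
clock: 71.08
tool_pos: [521.5, 110.9, 59.0]
tcp_rot: [-0.009, 0.678, 0.735, 0.002]
ft_force: [-0.9, 0.9, -3.5]
finger_gap: 0.805
```

```bash
python3 -c "
from h import *
cgo(-60,141,57);tz()"
```

```text
chuck now [-60.1 141.3]
at [521.5 110.9  59. ] ang 94.6 F [-0.9  0.9 -3.5] gap 75.7 t 71.1
tool cm [-0.03  0.01  0.2 ] n 1 per row [-0.03  0.01  0.2 ] yaw units -0.009630604835274425
tool z tilt deg world xy [-0.65  0.84] F [-0.9  0.9 -3.5] gap 75.7
```

Close to the neighbour (141). Lower, release and lift.

{"method": "send_rows", "body": {
  "commands": [
    [0,-0.1,0.1,0],
    [0,0,0.2,0],
    [0,0,0,0]
  ]
}}

```text
clock: 71.45
tool_pos: [520.8, 110.7, 57.6]
tcp_rot: [-0.009, 0.678, 0.735, 0.001]
ft_force: [0.3, -0.5, -3.2]
finger_gap: 0.805
```

{"method": "send_rows", "body": {
  "commands": [
    [0,0,0,0],
    [0,0,0,0],
    [0,0,-1,0],
    [0,0,-2,0],
    [0,0,-2,0],
    [0,0,0,0]
  ],
  "claw": 0.79
}}

```text
clock: 72.2
tool_pos: [523.3, 109.7, 111.8]
tcp_rot: [-0.007, 0.678, 0.735, 0.003]
ft_force: [-0.4, -1.1, -1.0]
finger_gap: 0.895
```

{"method": "send_rows", "body": {
  "commands": [
    [0,-2,0,0],
    [0,-2.5,0,0],
    [0,-2.5,0,0],
    [0,0,0,0],
    [0,0,0,0],
    [0,0,0,0],
    [0,0,0,0]
  ],
  "claw": -1
}}

```text
clock: 73.08
tool_pos: [453.1, 103.7, 110.7]
tcp_rot: [-0.007, 0.679, 0.735, 0.003]
ft_force: [-0.6, -0.8, -0.3]
finger_gap: 0.187
```

```bash
python3 -c "
from h import *
cgo(-128,141,57);tz();cv2.imwrite('pics/w27.png',camera('wrist'))"
```

```text
chuck now [-128.8  139.7]
at [453.1 103.7 110.7] ang 94.5 F [-0.6 -0.8 -0.3] gap 17.6 t 73.1
tool cm [0.13 0.08 5.37] n 2 per row [0.06 0.04 2.68] yaw units -0.012868667058438633
tool z tilt deg world xy [-0.4   0.77] F [-0.6 -0.8 -0.3] gap 17.6
```

View pics/w27.png

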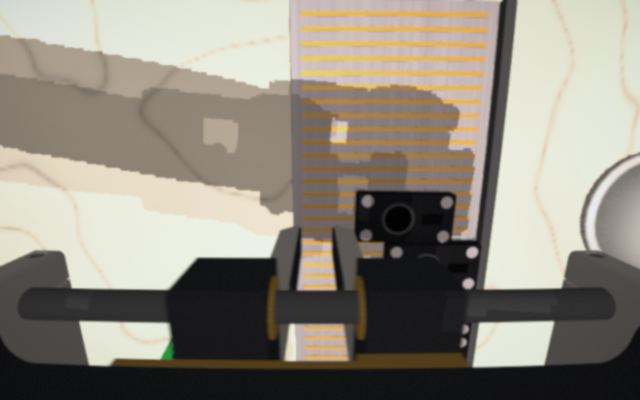

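{"method": "send_rows", "body": {
  "commands": [
    [0.1,0,2,0],
    [0,0,2,0],
    [0,0,1,0],
    [0,0,0.1,0],
    [0,0,0,0]
  ]
}}

```text
clock: 73.75
tool_pos: [455.0, 105.4, 59.6]
tcp_rot: [-0.006, 0.679, 0.735, 0.004]
ft_force: [0.4, -0.0, 0.0]
finger_gap: 0.004
```

```bash
python3 -c "
from h import *
cgo(-83,141,56.5);tz()"
```

```text
chuck now [-126.8  141.2]
at [455.  105.4  59.6] ang 94.5 F [ 0.4 -0.   0. ] gap 0.4 t 73.8
tool cm [-0.02  4.38  0.31] n 1 per row [-0.02  4.38  0.31] yaw units -0.013001339778060127
tool z tilt deg world xy [-0.23  0.77] F [ 0.4 -0.   0. ] gap 0.4
```

{"method": "send_rows", "body": {
  "commands": [
    [0,0.5,0.3,0],
    [0,0.8,0,0],
    [0,0.8,0,0],
    [0,0.7,0,0],
    [0,0.5,0,0],
    [0,0.4,0,0],
    [0,0.3,0,0],
    [0,0.2,0,0]
  ]
}}

```text
clock: 74.75
tool_pos: [499.3, 109.0, 57.7]
tcp_rot: [-0.007, 0.678, 0.735, 0.003]
ft_force: [-3.3, -0.2, 3.8]
finger_gap: 0.007
```

```bash
python3 -c "
from h import *
cgo(-83,141,56.5);tz()"
```

```text
chuck now [-82.3 141.3]
at [499.3 109.   57.7] ang 94.6 F [-3.3 -0.2  3.8] gap 0.7 t 74.8
tool cm [-0.03 -0.07  0.12] n 1 per row [-0.03 -0.07  0.12] yaw units -0.008424907925063962
tool z tilt deg world xy [-0.37  0.75] F [-3.3 -0.2  3.8] gap 0.7
```

{"method": "send_rows", "body": {
  "commands": [
    [0,0.3,0,0],
    [0,0.3,0,0],
    [0,-0.5,0,0],
    [0,-1.5,-2,0],
    [0,0,-4,0],
    [0,0,0,0]
  ]
}}

```text
clock: 75.5
tool_pos: [483.5, 106.8, 119.1]
tcp_rot: [-0.009, 0.678, 0.735, -0.0]
ft_force: [0.1, -0.2, 0.1]
finger_gap: 0.007
```

```bash
python3 -c "
from h import *
cgo(-40,190,100);tz()"
```

```text
chuck now [-98.2 140.3]
at [483.5 106.8 119.1] ang 94.6 F [ 0.1 -0.2  0.1] gap 0.6 t 75.5
tool cm [4.97 5.82 1.91] n 2 per row [2.48 2.91 0.95] yaw units -0.001829580846765566
tool z tilt deg world xy [-0.77  0.69] F [ 0.1 -0.2  0.1] gap 0.6
```

{"method": "send_rows", "body": {
  "commands": [
    [2.5,2.5,0,0],
    [2.5,2.5,0,0],
    [0.3,0.8,1.5,0],
    [0,0,2,0],
    [0,0,1.5,0],
    [0,0,0.7,0],
    [0,0,0,0]
  ],
  "claw": -0.15
}}

```text
clock: 76.38
tool_pos: [537.3, 166.6, 54.4]
tcp_rot: [-0.009, 0.679, 0.734, 0.0]
ft_force: [-0.2, 0.2, 0.5]
finger_gap: 0.425
```

```bash
python3 -c "
from h import *
cgo(-40,172,56);tz();cv2.imwrite('pics/w28.png',camera('wrist'))"
```

```text
chuck now [-39.8 195.6]
at [537.3 166.6  54.4] ang 94.5 F [-0.2  0.2  0.5] gap 40.0 t 76.4
tool cm [-2.36 -0.01 -0.16] n 1 per row [-2.36 -0.01 -0.16] yaw units -0.018360602059959773
tool z tilt deg world xy [-0.73  0.72] F [-0.2  0.2  0.5] gap 40.0
```

View pics/w28.png

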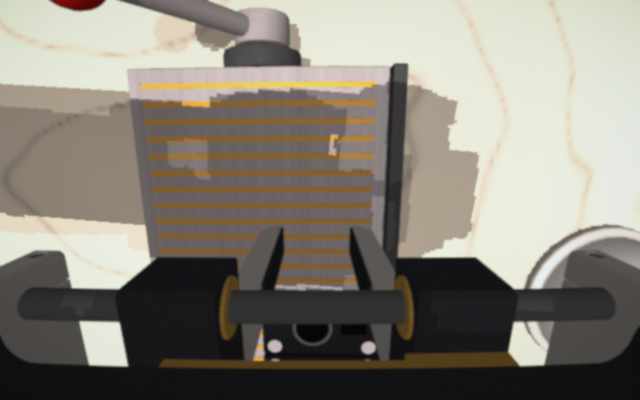

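Now push −y with both fingers.

{"method": "send_rows", "body": {
  "commands": [
    [-0.8,0,-0.1,0],
    [-0.8,0,0,0],
    [-0.5,0,0,0],
    [-0.3,0,0,0],
    [-0.3,0,0,0],
    [-0.3,0,0,0]
  ]
}}

```text
clock: 77.18
tool_pos: [541.5, 136.6, 57.9]
tcp_rot: [-0.009, 0.68, 0.734, 0.004]
ft_force: [0.1, 12.2, 0.8]
finger_gap: 0.424
```

```bash
python3 -c "
from h import *
cgo(-40,168,56);tz()"
```

```text
chuck now [-38.  165.4]
at [541.5 136.6  57.9] ang 94.4 F [ 0.1 12.2  0.8] gap 39.9 t 77.2
tool cm [ 0.26 -0.2   0.19] n 1 per row [ 0.26 -0.2   0.19] yaw units -0.04435299629610086
tool z tilt deg world xy [-0.45  1.05] F [ 0.1 12.2  0.8] gap 39.9
```

{"method": "send_rows", "body": {
  "commands": [
    [-0.3,0,0.1,0],
    [-0.3,0,0,0]
  ]
}}

```text
clock: 77.42
tool_pos: [541.5, 136.7, 58.0]
tcp_rot: [-0.014, 0.68, 0.733, 0.009]
ft_force: [-0.2, 12.2, 0.3]
finger_gap: 0.423
```

{"method": "send_rows", "body": {
  "commands": [
    [0.6,0,0,0],
    [1.5,0,-2,0],
    [0,-2.5,-4,0],
    [0,-2.5,-2,0],
    [-3,-2.5,0,0],
    [-3,0,0,0],
    [-2,0,0,0],
    [0,0,0,0]
  ],
  "claw": -1
}}

```text
clock: 78.42
tool_pos: [470.1, 67.2, 139.8]
tcp_rot: [-0.011, 0.679, 0.734, 0.006]
ft_force: [0.4, 0.3, 0.1]
finger_gap: 0.004
```

```bash
python3 -c "
from h import *
cgo(-110,20,56);tz();i=camera('wrist');cv2.imwrite('pics/w29.png',i)"
```

```text
chuck now [-114.8  101.9]
at [470.1  67.2 139.8] ang 94.5 F [0.4 0.3 0.1] gap 0.4 t 78.4
tool cm [-8.19  0.5   8.38] n 2 per row [-4.09  0.25  4.19] yaw units -0.02100059397104701
tool z tilt deg world xy [-0.4   1.38] F [0.4 0.3 0.1] gap 0.4
```

View pics/w29.png

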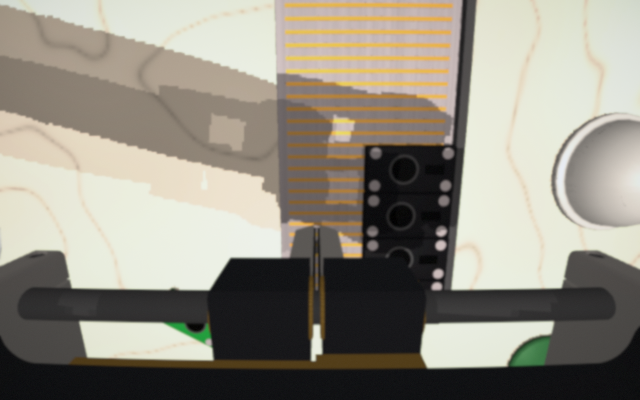

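{"method": "send_rows", "body": {
  "commands": [
    [-3,1.2,0,0],
    [-3,1.2,0,0],
    [-3,1.2,0,0],
    [-3,0,0,0],
    [-2.5,0,0,0],
    [0,0,0,0],
    [0,0,0,0]
  ]
}}

```text
clock: 79.35
tool_pos: [519.9, -71.4, 135.0]
tcp_rot: [-0.012, 0.675, 0.737, 0.006]
ft_force: [0.2, -0.4, -0.9]
finger_gap: 0.005
```

```bash
python3 -c "
from h import *
cgo(-110,20,56);tz();i=camera('wrist');cv2.imwrite('pics/w30.png',i);cv2.imwrite('pics/w30c.png',cv2.resize(i[0:225,250:440],None,fx=4,fy=2.6,interpolation=cv2.INTER_CUBIC))
j=camera('side');cv2.imwrite('pics/s30.png',cv2.resize(j[195:345,220:390],None,fx=4,fy=4,interpolation=cv2.INTER_CUBIC))"
```

```text
chuck now [-76.3 -40.3]
at [519.9 -71.4 135. ] ang 95.0 F [ 0.2 -0.4 -0.9] gap 0.4 t 79.3
tool cm [ 6.05 -3.33  7.9 ] n 2 per row [ 3.03 -1.66  3.95] yaw units 0.08498088323159436
tool z tilt deg world xy [-0.51  1.42] F [ 0.2 -0.4 -0.9] gap 0.4
```

View pics/w30c.png

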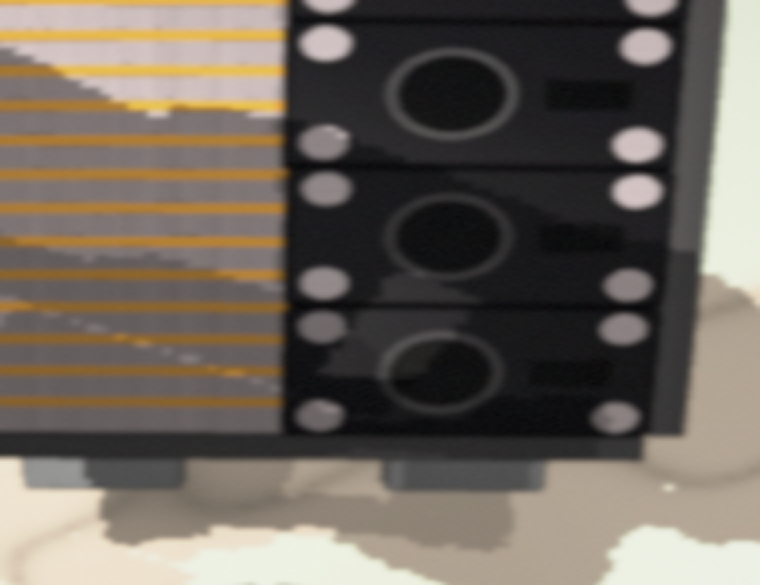

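View pics/s30.png

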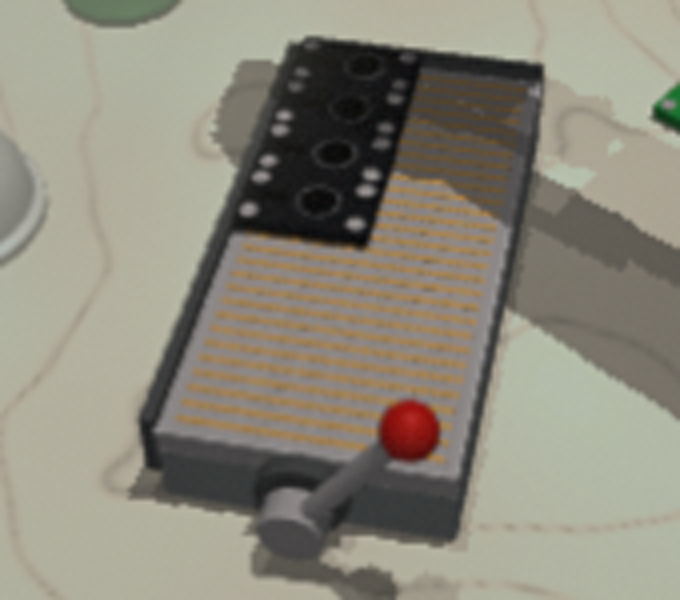

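{"method": "send_rows", "body": {
  "commands": [
    [2.5,-1.2,0,0],
    [2.5,-1.2,0,0],
    [2.5,-1.0,1,0],
    [0.3,0,2,0],
    [0,0,2,0],
    [0,0,2,0],
    [0,0,0.5,0],
    [0,0,0,0]
  ]
}}

```text
clock: 80.45
tool_pos: [477.0, 13.9, 62.1]
tcp_rot: [-0.01, 0.672, 0.741, 0.007]
ft_force: [0.8, -0.4, 0.3]
finger_gap: 0.003
```

```bash
python3 -c "
from h import *
cgo(-92,40,56.5);tz()"
```

```text
chuck now [-112.2   48.2]
at [477.   13.9  62.1] ang 95.6 F [ 0.8 -0.4  0.3] gap 0.2 t 80.5
tool cm [-0.86  2.    0.56] n 1 per row [-0.86  2.    0.56] yaw units 0.199598660650463
tool z tilt deg world xy [-0.3   1.39] F [ 0.8 -0.4  0.3] gap 0.2
```

{"method": "send_rows", "body": {
  "commands": [
    [-0.8,0,0.5,0.2],
    [0,0.8,0,0],
    [0,0.8,0,0],
    [0,0.6,0,0],
    [0,0.4,0,0],
    [0,0.3,0,0],
    [0,0.3,0,0],
    [0,0.2,0,0]
  ]
}}

```text
clock: 81.45
tool_pos: [510.1, 7.4, 58.6]
tcp_rot: [-0.014, 0.678, 0.735, 0.002]
ft_force: [-7.9, -2.1, 10.4]
finger_gap: 0.005
```

```bash
python3 -c "
from h import *
cgo(-83,40,56.5);tz()"
```

```text
chuck now [-79.7  39.1]
at [510.1   7.4  58.6] ang 94.7 F [-7.9 -2.1 10.4] gap 0.4 t 81.5
tool cm [ 0.09 -0.33  0.21] n 1 per row [ 0.09 -0.33  0.21] yaw units 0.010042757916846768
tool z tilt deg world xy [-1.08  1.25] F [-7.9 -2.1 10.4] gap 0.4
```

{"method": "send_rows", "body": {
  "commands": [
    [0,-0.8,0,0],
    [0,-1,0,0],
    [2,0,0,0],
    [2,0,0,0],
    [2,0,0,0],
    [1.5,0,0,0],
    [0,0,0,0]
  ]
}}

```text
clock: 82.32
tool_pos: [483.1, 82.6, 60.3]
tcp_rot: [-0.014, 0.678, 0.735, 0.002]
ft_force: [-0.4, -0.5, -0.4]
finger_gap: 0.005
```

```bash
python3 -c "
from h import *
cgo(-85,120,56.5);tz()"
```

```text
chuck now [-100.7  116.2]
at [483.1  82.6  60.3] ang 94.6 F [-0.4 -0.5 -0.4] gap 0.4 t 82.3
tool cm [0.38 1.57 0.38] n 1 per row [0.38 1.57 0.38] yaw units -0.004094253121314751
tool z tilt deg world xy [-0.99  1.27] F [-0.4 -0.5 -0.4] gap 0.4
```

{"method": "send_rows", "body": {
  "commands": [
    [0.2,0,0.3,0],
    [0,0.6,0.1,0],
    [0,0.6,0,0],
    [0,0.4,0,0],
    [0,0.3,0,0],
    [0,0.3,0,0],
    [0,0.2,0,0]
  ]
}}

```text
clock: 83.2
tool_pos: [500.2, 84.8, 55.5]
tcp_rot: [-0.023, 0.678, 0.735, -0.007]
ft_force: [-8.8, -0.1, 10.0]
finger_gap: 0.01
```

```bash
python3 -c "
from h import *
cgo(-85,120,56.5);tz()"
```

```text
chuck now [-83.4 117. ]
at [500.2  84.8  55.5] ang 94.6 F [-8.8 -0.1 10. ] gap 0.9 t 83.2
tool cm [ 0.3  -0.16 -0.1 ] n 1 per row [ 0.3  -0.16 -0.1 ] yaw units -0.007683726571985972
tool z tilt deg world xy [-2.47  1.17] F [-8.8 -0.1 10. ] gap 0.9
```

{"method": "send_rows", "body": {
  "commands": [
    [0,-1,0,0],
    [0,-1.5,-3,0],
    [0,-2.5,-3,0],
    [1,-2.5,-2,0],
    [3,-2,0,0],
    [3,-1,0,0],
    [3,-0.5,0,0],
    [3,0,0,0],
    [3,0,0,0],
    [2.5,0,0,0]
  ]
}}

```text
clock: 84.45
tool_pos: [376.7, 262.0, 147.4]
tcp_rot: [-0.02, 0.68, 0.733, -0.004]
ft_force: [-0.5, -0.4, -0.1]
finger_gap: 0.006
```

```bash
python3 -c "
from h import *
cgo(-185,324,102);tz()"
```

```text
chuck now [-192.3  303.6]
at [376.7 262.  147.4] ang 94.3 F [-0.5 -0.4 -0.1] gap 0.6 t 84.5
tool cm [2.04 0.72 4.54] n 1 per row [2.04 0.72 4.54] yaw units -0.06837815847735555
tool z tilt deg world xy [-1.99  1.28] F [-0.5 -0.4 -0.1] gap 0.6
```

{"method": "send_rows", "body": {
  "commands": [
    [1,0,1,0],
    [1,0,1.5,0],
    [0,0,1.5,0],
    [0,0,0.5,0],
    [0,0,0,0]
  ]
}}

```text
clock: 85.08
tool_pos: [372.2, 282.7, 98.0]
tcp_rot: [-0.021, 0.68, 0.733, -0.005]
ft_force: [-0.2, -0.2, 0.7]
finger_gap: 0.007
```

```bash
python3 -c "
from h import *
cgo(-150,324,102);tz();j=camera('side');cv2.imwrite('pics/s31.png',cv2.resize(j[195:345,220:390],None,fx=4,fy=4))"
```

```text
chuck now [-195.1  324.6]
at [372.2 282.7  98. ] ang 94.3 F [-0.2 -0.2  0.7] gap 0.7 t 85.1
tool cm [-0.03  4.51 -0.4 ] n 1 per row [-0.03  4.51 -0.4 ] yaw units -0.0650108291007939
tool z tilt deg world xy [-2.13  1.18] F [-0.2 -0.2  0.7] gap 0.7
```

View pics/s31.png

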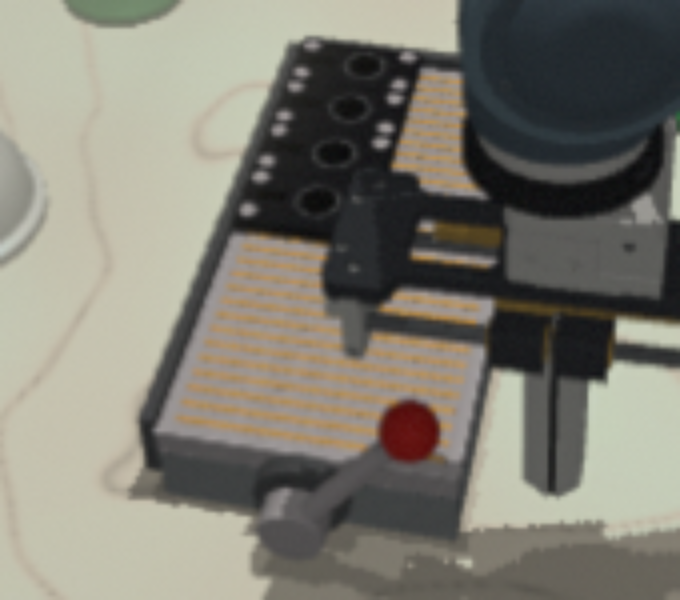

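{"method": "send_rows", "body": {
  "commands": [
    [0,1.2,0,0],
    [0,1.2,0,0],
    [0,1.2,0,0],
    [0,1.2,0.1,0],
    [0,1.2,0.1,0],
    [0,1.2,0.1,0],
    [0,1.2,0.1,0]
  ]
}}

```text
clock: 86.0
tool_pos: [457.5, 290.0, 93.1]
tcp_rot: [-0.026, 0.68, 0.733, -0.009]
ft_force: [-1.4, 0.4, 1.0]
finger_gap: 0.002
```

```bash
python3 -c "
from h import *
cgo(-85,324,102);tz();j=camera('side');cv2.imwrite('pics/s32.png',cv2.resize(j[195:345,220:390],None,fx=4,fy=4))"
```

```text
chuck now [-109.5  325. ]
at [457.5 290.   93.1] ang 94.2 F [-1.4  0.4  1. ] gap 0.2 t 86.0
tool cm [-0.09  2.45 -0.89] n 1 per row [-0.09  2.45 -0.89] yaw units -0.07701090252542145
tool z tilt deg world xy [-2.88  1.21] F [-1.4  0.4  1. ] gap 0.2
```

View pics/s32.png

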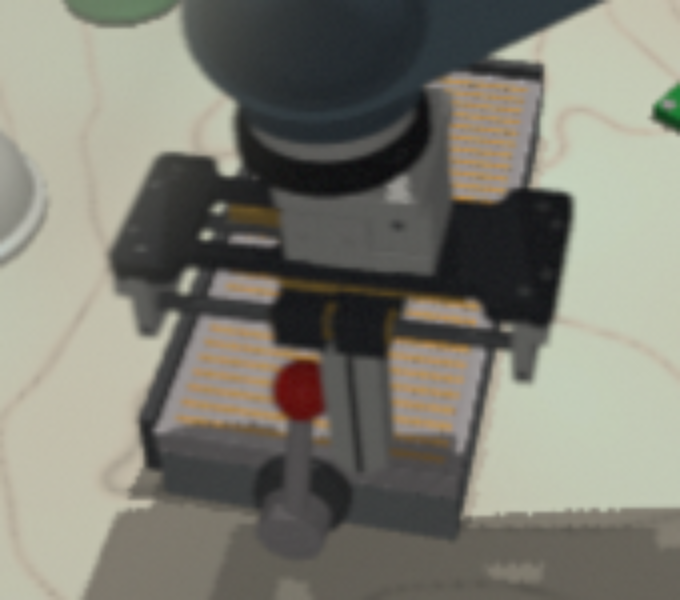

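Almost upright. Two more centimetres.

{"method": "send_rows", "body": {
  "commands": [
    [0,1.0,0,0],
    [0,1.0,0,0],
    [0,1.0,0,0],
    [0,0,0,0],
    [0,-2,0,0],
    [0,-2,-1,0],
    [0,-1,-3,0],
    [0,0,-4,0],
    [0,0,0,0]
  ]
}}

```text
clock: 87.18
tool_pos: [443.8, 286.3, 174.9]
tcp_rot: [-0.025, 0.681, 0.732, -0.009]
ft_force: [0.8, -0.5, 0.3]
finger_gap: 0.008
```

{"method": "send_rows", "body": {
  "commands": [
    [0,-3,0,0],
    [0,-3,0,0],
    [0,-3,0,0],
    [0,-3,0,0],
    [0,0,0,0]
  ]
}}

```text
clock: 87.8
tool_pos: [318.0, 275.8, 175.0]
tcp_rot: [-0.026, 0.681, 0.732, -0.012]
ft_force: [0.1, -0.1, -0.6]
finger_gap: 0.003
```

```bash
python3 -c "
from plates import *
tz();print(pose()[0]);j=camera('side');cv2.imwrite('pics/s33.png',cv2.resize(j[195:345,220:390],None,fx=4,fy=4,interpolation=cv2.INTER_CUBIC));i=camera('top');cv2.imwrite('pics/t33.png',i)
cv2.imwrite('pics/t33c.png',cv2.resize(i[170:270,170:330],None,fx=5,fy=5,interpolation=cv2.INTER_CUBIC))"
```

```text
tool z tilt deg world xy [-3.18  1.  ] F [ 0.1 -0.1 -0.6] gap 0.3
[317.96907509 275.78595109 174.998821  ]
```

View pics/s33.png

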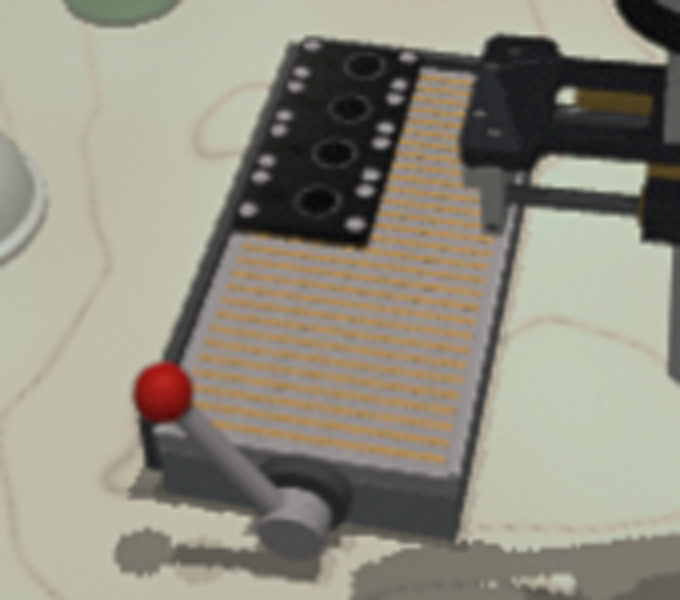

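View pics/t33.png

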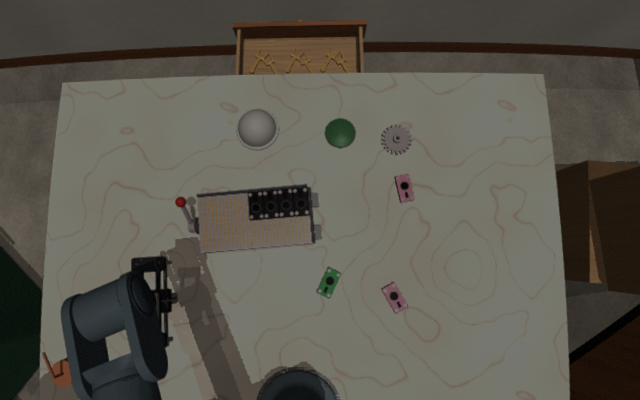

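View pics/t33c.png

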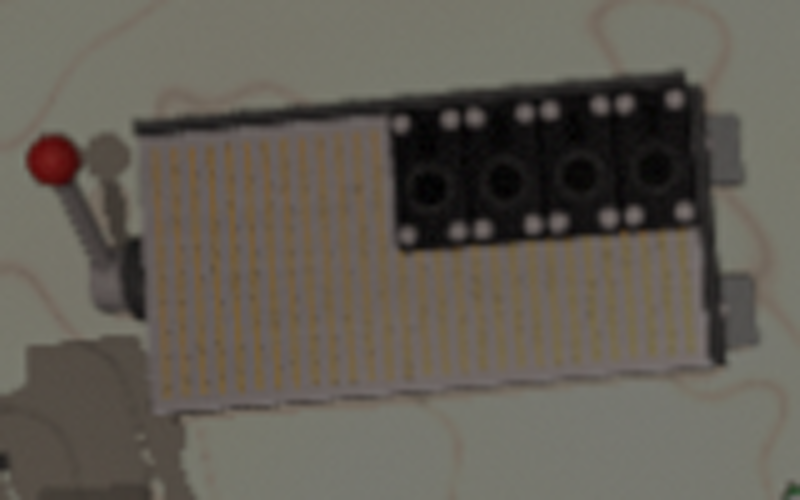

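The final views show all four plates in a tight, square row in the corner. The lever is back at ON, with the knob at the same pixel as at the start, and the dome, lens, cog and look-alikes haven't moved. The arm is clear of everything.

```bash
python3 -c "
from workcell import *
o=get_obs();print(o['clock'],o['ft_force'],abs(o['dq']).max());print(finish_job())"
```

```text
87.9 [ 0.3538281  -0.35652717  0.23063257] 0.025635751748552486
the job is handed in; nothing more can be done
None
```

I pushed the lever to OFF, set the four lock plates that were there in a row on the chuck, snapped the lever to ON, and handed the job in at 87.9 s.

**Placing:** each plate was pushed against the back rail. I then nudged the whole row toward the end stop with about 12 N and pushed it once more against the rail with about 8 N.

**Last checks:**
- **Row:** the side and top views show the plates flat and square, with no visible gaps, starting at the stop.
- **Lever:** it leans fully to the rail side, with the knob where it was at the start.
- **Everything else:** the dome, lens, cog and the pink and green look-alikes appear where they were at the start.
- **Arm:** it is clear of everything, the gripper is empty, and the wrist force is about 0 N.

**What went differently:**
- **Knocked plate:** one plate moved about 28 mm before I picked it up. It may have been the expected knock or my gripper pressing on the slab around it; either way I found it again with the wrist camera.
- **Tool tilt:** the tool drifted out of vertical by up to about 5°. I corrected this several times by pressing the closed fingertips against the fixed rail and stop, mostly with under 30 N. It was still about 3° off at the end.
- **Position estimates:** the camera views of the chuck corner disagreed by a few millimetres, so I relied on contact to set the final positions.

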